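# Charge and load the specimen dry cabinet

## Robot

A 7-joint arm with a two-finger parallel gripper is mounted at the origin on the work surface. World frame = base frame: x ahead of the robot, y to its left, z up, the work surface at z = 0. Lengths are in m, angles in rad, forces in N, time in s.
With the tool pointing down it reaches from about 0.35 to 0.9 m from the base axis. Payload 8.1 kg.
Tool frame: the origin (TCP) lies where the fingers leave the gripper's body, on its centre line; the fingertips stand 66 mm ahead of it and the grasp point (between the pads) lies 47 mm ahead of it (arm.tip_reach is the distance from the TCP to the fingertips, in m); z points along the fingers, y is the direction in which the jaws open and shut (so a half turn about z gives the same grasp; the last joint's range is limited). The gripper opens to 92 mm and grips with 3 to 60 N. Pads are 19 mm wide; open, the fingers measure 130 mm over their backs; the gripper's body (75 mm by 190 mm) begins 47 mm behind the grasp point.
Start: joints at [1.124, 0.434, 0.025, 1.573, -0.012, 1.134, -0.075], TCP at [0.211, -0.588, 0.292] pointing down, gripper open.
Joint ranges: [-2.62, 2.62], [-0.44, 2.09], [-1.27, 1.32], [0.08, 2.57], [-1.32, 4.46], [0.12, 2], [-2.74, 2.74]. Speed limits (rad/s): [2.22, 2.22, 3.01, 3.01, 3.14, 3.14, 3.14].

## Interface

Orientations are given as a rotation vector (axis times angle).
In Python, from cell import arm gives the robot as it stands.
- The arm moves only by the tool carry_out, never from a script. Its argument "plan" is a list of rows, each a list of 5 numbers: the shift along the world's x, y, z in cm, then the turn about the world's z in rad, then the finger opening in cm, from 0 to 9.18. In form: [[tx, ty, tz, spin, fingers], ...]. A call has 1 to 20 rows; each row is the pose to reach, as a shift and turn from the pose measured when the call began; what a row does not reach only later rows make up. A row lasts 1/10 s, in which the tool goes at most 50 mm and 8.59 degrees, less where a joint would pass 70% of its speed; a pose out of reach is approached as far as the arm can. A call with a gripper value outside its range is refused whole. The fingers move at their own pace and stop on an object; "squeeze" is the grip in N (left out, the last holds). Time passes only in rows, so rows that repeat a pose let the fingers close. It gives the time, the measured TCP pose, the force and the opening at its end, in the units of the state.
- arm.observe(): the state, without advancing time (a new reading comes with each control period).
- arm.get_image(name): name is "side" or "top"; returns (picture, depth): 384x512x3 uint8, red, green, blue; 384x512 float32, m along the optical axis (not along the pixel's ray), 0 where there is no reading.
- arm.get_calibration(name): a dict with "intrinsics" (3x3 intrinsics, pixels), "D" ([k1, k2, p1, p2, k3] as OpenCV has them; the pictures are not rectified), "rvec" (rotation vector, rad) and "tvec" (3), from world to camera coordinates, as OpenCV has them. Camera axes: x right, y down, z forward; pixel columns grow to the right and rows downward; lengths in m; the calibration is good to about 2 mm. A picture is of the moment at which its call begins. get_calibration takes no time and is no camera call.
- arm.sign_off(): hands the job in, once; it reports no verdict.
The state is a dict: "clock": time; "joints": joint angles; "dq": joint speeds; "joint_efforts": joint torques, N m; "position": TCP position; "ee_rot": TCP orientation; "force": force on the tool from outside, world axes, zero at the start; "ft_torque": the same for the moment, N m; "width": opening from 0.0 (shut) to 1.0 (fully open).
Only numpy, scipy, OpenCV 4.12 (cv2) and the standard library are available. Lean on these libraries where they do the work, as an engineer would, in place of code of your own. Each camera call takes 0.05 s, during which the arm holds its last target. There are 200 camera calls.

## Task

Get the dry cabinet going for the specimens: put the collar, then the desiccant cartridge, then the cap on the dryer's spindle, each fully down, and hang every specimen carrier that is on the bench by its arch on a hook of its own inside the cabinet, going in through the top opening without touching the aluminium frame. When all that is in place, press the start button fully down, let it go, and leave the bottle and the loose resin mount where they stand.

Things in the scene. Friction and masses are not known exactly. Their poses are not given: they have to be found in the camera images.
- cabinet: (all sizes in mm) clear-walled dry cabinet, fixed, outside 130 (x) x 360 (y), open at the top only; origin at the centre of its underside on the table; x from the robot-side wall to the far wall, y along its length, z up. Inside 110 (x) x 340 (y), inner floor 8 above the table. Three hooks on the far (+x) inner wall, 95 apart along y
- frame: aluminium frame round the cabinet's top opening, never to be touched; fixed to the cabinet and with its axes; origin at the middle of the opening, 172 above the table; the frame is 10 tall (172 to 182), its opening 110 (x, from -55 to +55) x 340 (y, from -170 to +170), outside 138 x 368
- hook0 (a point): left (+y) hook on the far (+x) inner wall; point where a hung carrier's bar line rests (7 mm either way in x is fine). Flat arm 16 wide (y), 8 thick, top face 4 below this point; upturned lip at the tip spans x -16 to -11, rising 12 above that face; wall at x +28. Come down wholly on the -x side of the lip, move in +x with the bar above the lip, let down. Axes as the cabinet
- hook1 (a point): middle hook on the far (+x) inner wall; point where a hung carrier's bar line rests (7 mm either way in x is fine). Flat arm 16 wide (y), 8 thick, top face 4 below this point; upturned lip at the tip spans x -16 to -11, rising 12 above that face; wall at x +28. Come down wholly on the -x side of the lip, move in +x with the bar above the lip, let down. Axes as the cabinet
- hook2 (a point): right (-y) hook on the far (+x) inner wall; point where a hung carrier's bar line rests (7 mm either way in x is fine). Flat arm 16 wide (y), 8 thick, top face 4 below this point; upturned lip at the tip spans x -16 to -11, rising 12 above that face; wall at x +28. Come down wholly on the -x side of the lip, move in +x with the bar above the lip, let down. Axes as the cabinet
- seat (a point): foot of the stepped spindle on the top face of the low grey dryer unit (fixed, 120 x 240, 30 tall): point on the spindle axis at that face, z up. Spindle 30 dia up to 18 above this point, then 18 dia up to 60 above it, the last 8 tapered. x, y as the dryer unit; the start button lies 117 from here along +y
- start_top (a point): middle of the top of the black round start button (34 dia) on the dryer unit; press straight down; spring return
- start (a joint): start button travel in m: 0 released, 0.006 fully down; about 5 N when fully down
- collar_mid (a point): centre (half-way up) of the loose support collar: plain aluminium ring, 64 outside dia, 38 bore, 20 high, lies flat. The only part whose bore passes over the thick lower part of the spindle; goes first and sits on the dryer's top face. z is its axis
- cartridge_mid (a point): centre (half-way up) of the loose desiccant cartridge: white ring, 56 outside dia, 25 bore, 28 high, lies flat. Goes second and rests on the collar. z is its axis
- cap_mid (a point): centre (half-way up) of the loose cap: black inverted cup, 60 outside dia, 26 high, 25 bore open below and 18 deep, with a knob 24 dia and 14 tall on top (40 high in all), stands open side down. Goes last, over the spindle's tip, and rests on the cartridge. z is its axis, up
- carrierA_mid (a point): specimen carrier, upright on the table, may be absent: foot 40 (x) x 64 (y) x 20 high; arch of 8 mm bar, uprights at y=+-28, level top bar along y with centre line 100 above the underside; on the bar's middle a grip tab 12 (x) x 28 (y), from 104 to 144 above the underside. This point: half-way up (72 above the underside, 28 below the bar line, 52 below the tab's middle). Same either way round
- carrierB_mid (a point): specimen carrier, upright on the table, may be absent: foot 40 (x) x 64 (y) x 20 high; arch of 8 mm bar, uprights at y=+-28, level top bar along y with centre line 100 above the underside; on the bar's middle a grip tab 12 (x) x 28 (y), from 104 to 144 above the underside. This point: half-way up (72 above the underside, 28 below the bar line, 52 below the tab's middle). Same either way round
- carrierC_mid (a point): specimen carrier, upright on the table, may be absent: foot 40 (x) x 64 (y) x 20 high; arch of 8 mm bar, uprights at y=+-28, level top bar along y with centre line 100 above the underside; on the bar's middle a grip tab 12 (x) x 28 (y), from 104 to 144 above the underside. This point: half-way up (72 above the underside, 28 below the bar line, 52 below the tab's middle). Same either way round
- resin_mount: bystander: loose black resin cylinder 38 dia, 25 high, standing on the table; origin at the centre of its underside
- wash_bottle: bystander: loose white bottle 52 dia, 120 high, standing on the table; origin at the centre of its underside
Not all that is in view belongs to the job. Leave any brown look-alike of the part that bears cap_mid alone. What is shaped like the part that bears collar_mid but turquoise is not meant.

How it is judged:
By the outcome, as a careful person would: the job done as asked, in the order asked, and still so for the second after the job is handed in, with the robot touching nothing.
Of carrierA, carrierB, carrierC only 2 to 3 are there at a start; the rules pass over those that are not, and their reading is None.
At some moment in a run one of collar, cartridge, cap may be knocked a few centimetres aside while the robot is not near it.
It also fails if it takes over 210 s, if anything falls off the work surface, if the arm or the gripper's body presses on something with over 40 N, if the wrist force passes 120 N, or if a joint passes its speed limit or range.

## Working session

There is one attempt and no reset: what is moved stays moved. The work goes in short steps, Python scripts to look and compute and a tool call to move; the robot and the scene stay as the last step left them, time stands still between calls to the robot, and variables do not carry over. Pictures are saved under pics/ and viewed, about 12 in all and at most 16, crops included, and the job is handed in when it is done.

Besides the shell and the picture viewer there is one more tool, called after "Call:" as a command line: name --pt "numbers of a row" for each row, then --argument value for the rest. carry_out: Moves the arm, as the interface text tells. Its arguments: {"type":"object","properties":{"plan":{"type":"array"},"squeeze":{"type":"number"}},"required":["plan"]}

```bash
ls; mkdir -p pics
cat > h.py <<'E'
import numpy as np, cv2
from cell import arm
def grab(n,tag):
    im,d=arm.get_image(n); np.savez(f'pics/{tag}_{n}.npz',im=im,d=d)
    return im,d
def cal(n):
    c=arm.get_calibration(n); return np.array(c["intrinsics"],float),np.array(c["D"],float),cv2.Rodrigues(np.array(c["rvec"],float))[0],np.array(c["tvec"],float).reshape(3)
def world(n,uv,depth):
    K,D,R,t=cal(n); uv=np.array(uv,float).reshape(-1,1,2)
    r=cv2.undistortPoints(uv,K,D).reshape(-1,2); z=np.array(depth,float).reshape(-1,1)
    return (np.c_[r*z,z]-t)@R
def atz(n,uv,z):
    K,D,R,t=cal(n); r=cv2.undistortPoints(np.array(uv,float).reshape(-1,1,2),K,D).reshape(-1,2)
    d=np.c_[r,np.ones(len(r))]@R; c=-t@R; return c+d*((z-c[2])/d[:,2])[:,None]
def cloud(n,d):
    v,u=np.mgrid[:d.shape[0],:d.shape[1]]
    return world(n,np.c_[u.ravel(),v.ravel()],d.ravel()).reshape(*d.shape,3)
def proj(n,P):
    K,D,R,t=cal(n); return cv2.projectPoints(np.array(P,float).reshape(-1,1,3),R,t,K,D)[0].reshape(-1,2)
def save(im,name,crop=None,s=1):
    if crop: u0,v0,u1,v1=crop; im=im[v0:v1,u0:u1]
    cv2.imwrite('pics/'+name,cv2.resize(im[...,::-1],None,fx=s,fy=s,interpolation=cv2.INTER_CUBIC))
E
python3 - <<'E'
from h import *
print(arm.observe())
for n in("side","top"):
    im,d=grab(n,'0'); save(im,f'0_{n}.png',s=1.5); K,D,R,t=cal(n); print(n,-t@R,K.ravel(),R)
E
```

```text
pics
{'clock': 0.0, 'joints': array([ 1.1243858 ,  0.43524447,  0.02493527,  1.5740838 , -0.0115671 ,
        1.13398679, -0.07507855]), 'dq': array([ 0.00056162,  0.00187759,  0.00097679, -0.0009409 , -0.00051871,
       -0.00023629, -0.00117432]), 'joint_efforts': array([-2.51520243e-05, -6.67864037e+01,  9.85065512e-01, -3.14471555e+01,
       -6.05015131e-02,  4.26323642e-02,  1.27686194e-04]), 'position': array([ 0.210505  , -0.58805849,  0.29143625]), 'ee_rot': array([-3.09378981e+00, -5.37140181e-01,  6.65498939e-04]), 'force': array([ 0.06588003, -0.5919522 ,  0.13554403]), 'ft_torque': array([0.00079402, 0.03740502, 0.03897904]), 'width': 1.0001212606684309}
side [ 0.43948607 -0.65007399  0.6528097 ] [352.73799514   0.         253.84779018   0.         352.73799514
 192.49120592   0.           0.           1.        ] [[ 9.96502537e-01 -8.35617604e-02  3.55922692e-04]
 [-4.98506094e-02 -5.97893167e-01 -8.00024173e-01]
 [ 6.70642320e-02  7.97208375e-01 -5.99967662e-01]]
top [0.39332797 0.03245037 1.02519572] [357.95689484   0.         252.35781246   0.         357.95689484
 187.00187826   0.           0.           1.        ] [[ 0.02292137 -0.9996361   0.01422247]
 [-0.98764077 -0.02484808 -0.15475234]
 [ 0.15504942 -0.01049956 -0.98785092]]
```

View pics/0_side.png

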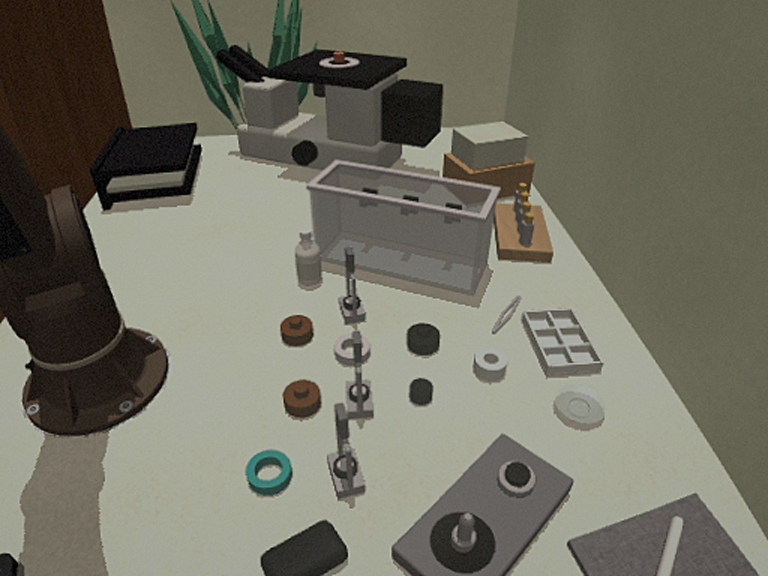

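View pics/0_top.png

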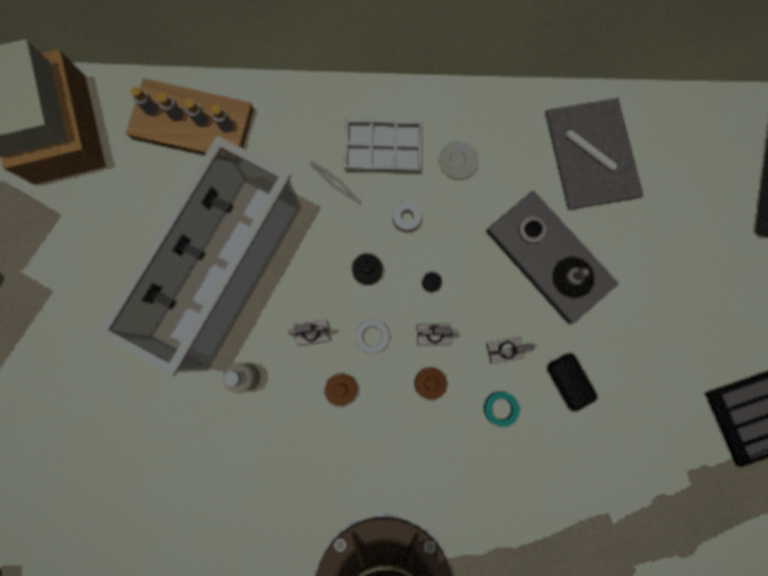

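Side and top pictures (1.5× pixels, top): cap candidates are black (367,268) and the brown look-alikes (341,389) and (431,383). Collar candidates are the aluminium ring (373,336) and the turquoise one (501,408). The cartridge is the white ring (407,216), as opposed to the flat dish (458,160). Resin mount (431,282), bottle (240,376), carriers (311,332), (435,333) and (506,349). Spindle (577,273), button (533,228). I choose the black, aluminium and white parts.

Run:
```python
from h import *
from scipy import ndimage as nd
z=np.load('pics/0_top.npz'); im,d=z['im'],z['d']
save(im,'0_crop.png',(190,120,420,290),3.4)
P=cloud('top',d); H=P[...,2]
print('table z',np.median(H[290:300,180:260]))
m=(H>0.012)&(d>0); m[:,:]&=True
lab,n=nd.label(m)
for i in range(1,n+1):
    q=lab==i; a=q.sum()
    if a<40: continue
    p=P[q]; v,u=np.where(q); hz=np.percentile(p[:,2],95)
    t=p[p[:,2]>hz-.006]
    print(i,a,'uv',(u.mean()*1.5).round(),(v.mean()*1.5).round(),'zmax',hz.round(4),'topcentre',((t.max(0)+t.min(0))/2).round(4)[:2],'ext',np.ptp(t,0).round(4)[:2],'mean',t.mean(0).round(4)[:2],'rect',[np.round(x,4) for x in cv2.minAreaRect(t[:,:2].astype(np.float32)*1000)])
```

```text
table z -6.900981949700608e-05
1 5074 uv 43.0 114.0 zmax 0.1619 topcentre [0.8468 0.6335] ext [0.1725 0.0892] mean [0.8406 0.6379] rect [array([847.4718, 643.8472]), array([164.4468,  72.8705]), np.float64(14.6258)]
2 11962 uv 198.0 225.0 zmax 0.1832 topcentre [0.5661 0.3147] ext [0.39   0.2844] mean [0.5599 0.3187] rect [array([566.1865, 315.7374]), array([142.0287, 370.6733]), np.float64(63.8822)]
5 48 uv 600.0 105.0 zmax 0.0152 topcentre [ 0.9173 -0.4182] ext [0.0259 0.0418] mean [ 0.9194 -0.415 ] rect [array([ 916.3499, -419.2288]), array([24.2127, 41.7063]), np.float64(5.6789)]
8 1916 uv 594.0 154.0 zmax 0.027 topcentre [ 0.8214 -0.3886] ext [0.0781 0.0981] mean [ 0.8212 -0.3872] rect [array([ 820.9659, -388.2512]), array([119.1327,  20.5164]), np.float64(51.5939)]
23 657 uv 383.0 144.0 zmax 0.0276 topcentre [0.823  0.0203] ext [0.101  0.1486] mean [0.8224 0.0192] rect [array([822.9864,  20.3226]), array([148.7673, 100.6727]), np.float64(89.8097)]
34 282 uv 459.0 156.0 zmax 0.0186 topcentre [ 0.8034 -0.13  ] ext [0.08   0.0805] mean [ 0.8034 -0.1313] rect [array([ 802.6452, -130
[... 2542 characters left out ...]
ntre [0.3471 0.087 ] ext [0.0213 0.0193] mean [0.347 0.087] rect [array([347.0967,  86.9651]), array([21.1878, 19.0135]), np.float64(2.255)]
144 295 uv 501.0 409.0 zmax 0.0227 topcentre [ 0.3196 -0.208 ] ext [0.0618 0.061 ] mean [ 0.3189 -0.2076] rect [array([ 318.8788, -208.431 ]), array([60.0322, 60.9966]), np.float64(44.9133)]
147 2014 uv 382.0 552.0 zmax 0.1074 topcentre [0.0717 0.0019] ext [0.0134 0.0834] mean [0.0731 0.0012] rect [array([72.0314,  2.0642]), array([12.6073, 83.3667]), np.float64(1.0441)]
168 48 uv 442.0 568.0 zmax 0.0157 topcentre [ 0.047 -0.099] ext [0.0241 0.032 ] mean [ 0.0465 -0.1011] rect [array([ 46.4271, -98.5569]), array([36.2941, 17.5768]), np.float64(74.2893)]
```

View pics/0_crop.png

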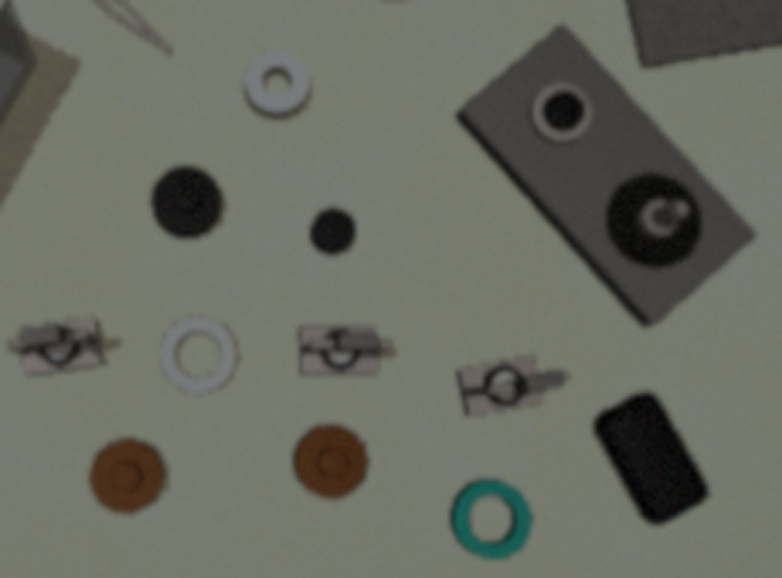

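The crop confirms the choice: black cap, aluminium ring and white ring, each with a bore and knob as described. Heights of 0.0225, 0.031, 0.041 and 0.144 fit the given sizes. Next I measure the fixed parts and yaws.

```bash
cat >> h.py <<'E'
def yaw(): # direction of tool y, mod pi
    R=cv2.Rodrigues(arm.observe()["ee_rot"])[0]; return np.arctan2(R[1,1],R[0,1])
E
python3 - <<'E'
from h import *
from scipy.optimize import minimize
z=np.load('pics/0_top.npz'); d=z['d']; P=cloud('top',d).reshape(-1,3); z2=np.load('pics/0_side.npz'); Q=cloud('side',z2['d']).reshape(-1,3)
def rectfit(p,half_in,half_out,x0):
    def c(x):
        ca,sa=np.cos(x[2]),np.sin(x[2]); q=(p-x[:2])@np.array([[ca,-sa],[sa,ca]])
        a=np.abs(q)-half_out; out=np.linalg.norm(np.maximum(a,0),axis=1)
        inn=0
        if half_in is not None:
            b=half_in-np.abs(q); inn=np.maximum(b.min(1),0)
        return np.mean(np.minimum(out+inn,.01)**2)
    r=minimize(c,x0,method='Nelder-Mead',options=dict(xatol=1e-5,fatol=1e-12,maxiter=2000)); return r.x,r.fun**.5
cab=None
for nm,p in(('top',P),('side',Q)):
    f=p[(abs(p[:,2]-.182)<.004)&(p[:,0]>.34)&(p[:,0]<.79)&(p[:,1]>.1)&(p[:,1]<.48)]
    x,e=rectfit(f[:,:2],np.array([.055,.17]),np.array([.069,.184]),[.566,.3157,1.115]); print(nm,'frame',x.round(4),np.degrees(x[2]).round(2),e,len(f),np.median(f[:,2]))
    if cab is None: cab=x
    ca,sa=np.cos(x[2]),np.sin(x[2]); q=np.c_[(p[:,:2]-x[:2])@np.array([[ca,-sa],[sa,ca]]),p[:,2]]
    for y in(-.095,0,.095):
        s=q[(abs(q[:,1]-y)<.02)&(q[:,0]>.0)&(q[:,0]<.053)&(q[:,2]>.05)&(q[:,2]<.165)]
        a=s[(s[:,0]>.019)&(s[:,0]<.045)&(abs(s[:,1]-y)<.007)]; l=s[(s[:,0]<.017)]
        print(' hook',y,len(s),'arm z',np.percentile(a[:,2],[10,50,90]).round(4) if len(a) else 0,'lip z',np.percentile(l[:,2],[50,90]).round(4) if len(l) else 0,'yrange',np.percentile(s[s[:,2]>.09][:,1],[3,97]).round(4) if len(s) else 0,'xmin',np.percentile(s[s[:,2]>.09][:,0],3).round(4))
    for c in((.4495,.1456),(.4522,-.0837),(.426,-.2175)):
        n=p[np.hypot(*(p[:,:2]-c).T)<.06]; 
        t=n[n[:,2]>.138]; ft=n[(abs(n[:,2]-.02)<.004)]
        bx,be=rectfit(ft[:,:2],None,np.array([.02,.032]),[*c,.1]) 
        r=cv2.minAreaRect(ft[:,:2].astype(np.float32)*1000); tr=cv2.minAreaRect(t[:,:2].astype(np.float32)*1000)
        print(' carrier tab',t.mean(0).round(4),len(t),tr,'foot',r)
    dr=p[(abs(p[:,2]-.03)<.004)&(p[:,0]>.45)&(p[:,0]<.73)&(p[:,1]<-.14)&(p[:,1]>-.42)]
    r=cv2.minAreaRect(dr[:,:2].astype(np.float32)*1000); print(' dryer',r,np.median(dr[:,2]))
    sp=p[(p[:,2]>.06)&(p[:,2]<.1)&(p[:,0]>.48)&(p[:,0]<.7)&(p[:,1]<-.2)&(p[:,1]>-.4)]
    print(' spindle',len(sp),sp.mean(0) if len(sp) else 0,sp.max(0) if len(sp) else 0)
    bt=p[(p[:,2]>.034)&(p[:,2]<.06)&(np.hypot(p[:,0]-.632,p[:,1]+.225)<.04)]
    print(' button',len(bt),((bt.max(0)+bt.min(0))/2) if len(bt) else 0, bt[:,2].max() if len(bt) else 0)
print('button px top',atz('top',[(533/1.5,228/1.5)],.04),'spindle tip px',atz('top',[(582/1.5,271/1.5)],.09),'base',atz('top',[(573/1.5,277/1.5)],.03))
print('side spindle',atz('side',[(466/1.5,519/1.5)],.09),'button',atz('side',[(517/1.5,474/1.5)],.04),'yaw',yaw())
E
```

```text
top frame [0.5662 0.3159 1.1108] 63.64 0.00020385268610896185 2518 0.18207056257268622
 hook -0.095 169 arm z [0.1162 0.1185 0.12  ] lip z [0.1273 0.1315] yrange [-0.1118 -0.081 ] xmin 0.01
 hook 0 142 arm z [0.1164 0.1184 0.1204] lip z [0.1264 0.1316] yrange [-0.0142  0.011 ] xmin 0.0105
 hook 0.095 173 arm z [0.1158 0.1175 0.1197] lip z [0.1244 0.1311] yrange [0.0817 0.1098] xmin 0.0116
 carrier tab [0.4495 0.1454 0.1438] 56 ((449.50408935546875, 145.57766723632812), (11.534571647644043, 27.050920486450195), 11.229570388793945) foot ((449.6614685058594, 145.1731414794922), (40.01526641845703, 62.8189697265625), 9.516961097717285)
 carrier tab [ 0.4522 -0.0837  0.1439] 55 ((452.1646728515625, -83.75619506835938), (10.056831359863281, 24.760223388671875), 0.9671323895454407) foot ((451.8370056152344, -83.42906188964844), (39.39310836791992, 62.4982795715332), 1.404044508934021)
 carrier tab [ 0.4259 -0.2172  0.1434] 57 ((425.9027099609375, -217.5878448486328), (11.489526748657227, 27.486616134643555), 12.732465744018555) foot ((425.889404296875, -218.0118408203125), (39.4652175903320
[... 1224 characters left out ...]
829101562), 14.15916919708252) foot ((426.66497802734375, -218.93182373046875), (40.6270866394043, 64.7078628540039), 11.933904647827148)
 dryer ((606.3921508789062, -306.74462890625), (240.8853302001953, 120.6494369506836), 41.73787307739258) 0.03006132863428832
 spindle 145 [ 0.56353412 -0.34656089  0.0795853 ] [ 0.5746253  -0.33632922  0.09190143]
 button 88 [ 0.64533594 -0.25251016  0.04591396] 0.054348794497409106
button px top [[ 0.65571052 -0.26757177  0.04      ]] spindle tip px [[ 0.56621303 -0.33744173  0.09      ]] base [[ 0.56540602 -0.3438562   0.03      ]]
side spindle [[ 0.5626675  -0.34635444  0.09      ]] button [[ 0.65489837 -0.26206209  0.04      ]] yaw -1.2270916120807838
```

```bash
cat >> h.py <<'E'
from scipy.optimize import minimize
def fitdisc(p,x0,ri,ro):
    def c(x):
        r=np.hypot(*(p[:,:2]-x).T); e=np.maximum(r-ro,0)+np.maximum(ri-r,0); return np.mean(np.minimum(e,.006)**2)+1e-4*np.mean((r-(ri+ro)/2)**2)
    return minimize(c,x0,method='Nelder-Mead',options=dict(xatol=1e-5,fatol=1e-13)).x
def fitcyl(p,x0,r):
    from scipy.optimize import least_squares
    return least_squares(lambda x:np.hypot(*(p[:,:2]-x).T)-r,x0,loss='soft_l1',f_scale=.001).x
RING=dict(collar=(.02,.019,.032),cartridge=(.028,.0125,.028),cap=(.026,.012,.030))
def ring(P,name,x0,zb=0):
    h,ri,ro=RING[name]; x=np.array(x0,float)
    for _ in range(3):
        s=P[(abs(P[:,2]-zb-h)<.005)&(np.hypot(*(P[:,:2]-x).T)<.045)]
        if len(s)<10: return None
        x=fitdisc(s,x,ri,ro)
    return x.round(4),len(s),np.median(s[:,2]).round(4)
def delta(xy,ztcp,jaw=None):
    o=arm.observe(); p=o["position"]; y=yaw()
    s=0 if jaw is None else (np.radians(jaw)-y+np.pi/2)%np.pi-np.pi/2
    print('clock',o['clock'],'delta cm',((np.r_[xy,ztcp]-p)*100).round(2),'spin',round(s,3),'yaw',np.degrees(y).round(1),'q7',o['joints'][6].round(2),'F',o['force'].round(1))
E
python3 - <<'E'
from h import *
for n in('top','side'):
    d=np.load(f'pics/0_{n}.npz')['d']; P=cloud(n,d).reshape(-1,3)
    for k,x in(('collar',(.445,.032)),('cartridge',(.679,-.029)),('cap',(.573,.0445))): print(n,k,ring(P,k,x))
    s=P[(P[:,2]>.052)&(P[:,2]<.080)&(np.hypot(P[:,0]-.565,P[:,1]+.343)<.03)]; print('spindle',fitcyl(s,[.565,-.343],.009),len(s))
    s=P[(P[:,2]>.085)&(P[:,2]<.1)&(np.hypot(P[:,0]-.565,P[:,1]+.343)<.02)]; print('tip',s.mean(0),len(s))
    s=P[(P[:,2]>.035)&(np.hypot(P[:,0]-.655,P[:,1]+.265)<.03)]; print('button',s.mean(0),len(s),s[:,2].max())
delta((.4455,.0318),.2,0)
E
```

```text
top collar (array([0.4455, 0.0318]), 262, np.float64(0.0198))
top cartridge (array([ 0.6797, -0.029 ]), 233, np.float64(0.0285))
top cap (array([0.5734, 0.0446]), 283, np.float64(0.0261))
spindle [ 0.56748114 -0.34257636] 28
tip [ 0.56649196 -0.34054676  0.08885564] 24
button [ 0.65243798 -0.26276636  0.04644389] 245 0.05751703283396309
side collar (array([0.4447, 0.0317]), 194, np.float64(0.0196))
side cartridge (array([ 0.6771, -0.0305]), 249, np.float64(0.0275))
side cap (array([0.5724, 0.0456]), 226, np.float64(0.026))
spindle [ 0.56520373 -0.34221217] 84
tip [ 0.56440754 -0.34403697  0.08824673] 53
button [ 0.64993461 -0.27098756  0.04594793] 443 0.054834545588577234
clock 0.1 delta cm [23.5  61.99 -9.15] spin 1.227 yaw -70.3 q7 -0.08 F [-0.2 -0.8  0.1]
```

Call:
carry_out --pt "23.5 62 0 1.227 9" --pt "23.5 62 0 1.227 9" --pt "23.5 62 0 1.227 9" --pt "23.5 62 0 1.227 9" --pt "23.5 62 0 1.227 9" --pt "23.5 62 0 1.227 9" --pt "23.5 62 0 1.227 9" --pt "23.5 62 0 1.227 9" --pt "23.5 62 0 1.227 9" --pt "23.5 62 0 1.227 9" --pt "23.5 62 0 1.227 9" --pt "23.5 62 0 1.227 9" --pt "23.5 62 0 1.227 9" --pt "23.5 62 0 1.227 9" --pt "23.5 62 0 1.227 9" --pt "23.5 62 0 1.227 9" --pt "23.5 62 0 1.227 9" --pt "23.5 62 0 1.227 9" --pt "23.5 62 0 1.227 9" --pt "23.5 62 -9 1.227 9" --squeeze 20

```text
clock: 2.1
position: [0.4492, 0.032, 0.2455]
ee_rot: [2.219, 2.214, 0.011]
force: [1.0, -0.4, -1.5]
width: 0.982
```

Run:
```python
from h import *
delta((.4452,.0318),.07,0)
```

```text
clock 2.1 delta cm [ -0.4   -0.02 -17.55] spin 0.002 yaw -0.1 q7 -0.39 F [ 1.  -0.4 -1.5]
```

Call:
carry_out --pt "-0.4 0 -4 0 9" --pt "-0.4 0 -8 0 9" --pt "-0.4 0 -12 0 9" --pt "-0.4 0 -12 0 9" --pt "-0.4 0 -12 0 9" --pt "-0.4 0 -12 0 9"

```text
clock: 2.7
position: [0.4464, 0.0322, 0.1274]
ee_rot: [2.218, 2.213, 0.014]
force: [-0.1, -0.6, -0.9]
width: 0.983
```

Run:
```python
from h import *
d=grab('side','1')[1]; P=cloud('side',d).reshape(-1,3)
for k,x in(('collar',(.445,.032)),('cartridge',(.679,-.029)),('cap',(.573,.0445))): print(k,ring(P,k,x))
delta((.4452,.0318),.07,0)
```

```text
collar (array([0.4449, 0.0314]), 190, np.float64(0.0198))
cartridge (array([ 0.6773, -0.0301]), 249, np.float64(0.0274))
cap (array([0.5721, 0.0456]), 219, np.float64(0.026))
clock 2.75 delta cm [-0.13 -0.03 -5.75] spin 0.003 yaw -0.1 q7 -0.57 F [-0.1  0.   0.1]
```

Call:
carry_out --pt "-0.1 0 -3 0 9" --pt "-0.2 0 -5.7 0 9" --pt "-0.2 0 -5.7 0 9" --pt "-0.2 0 -5.7 0 9" --pt "-0.2 0 -5.7 0 5.5" --pt "-0.2 0 -5.7 0 5.5" --pt "-0.2 0 -5.7 0 5.5" --pt "-0.2 0 -5.7 0 5.5" --pt "-0.2 0 -5.7 0 5.5" --pt "-0.2 0 -5.7 0 5.5" --pt "-0.2 0 -5.7 0 5.5" --pt "-0.2 0 -5.7 0 5.5" --squeeze 20

```text
clock: 3.95
position: [0.4448, 0.032, 0.0711]
ee_rot: [2.218, 2.211, 0.015]
force: [-1.6, -0.7, 8.8]
width: 0.7
```

Run:
```python
from h import *
d=grab('side','2')[1]; P=cloud('side',d).reshape(-1,3); o=arm.observe()
print(ring(P,'collar',(.445,.032)),o['position'],o['width']*91.8)
delta((.566,-.342),.27,41.5)
```

```text
(array([0.4442, 0.0302]), 219, np.float64(0.0197)) [0.44479481 0.03205571 0.07104443] 63.99865803860653
clock 4.0 delta cm [ 12.12 -37.41  19.9 ] spin 0.727 yaw -0.2 q7 -0.67 F [-0.9 -1.   9. ]
```

Call:
carry_out --pt "0 0 5 0 5.5" --pt "0 0 10 0 5.5" --pt "0 0 15 0 5.5" --pt "0 0 18 0 5.5" --pt "0 0 18.5 0 5.5" --pt "1.5 -4.7 18.5 0 5.5" --pt "3 -9.4 18.5 0 5.5" --pt "4.6 -14 18.5 0 5.5" --pt "6.1 -18.7 18.5 0 5.5" --pt "7.6 -23.4 18.5 0 5.5" --pt "9.1 -28 18.5 0 5.5" --pt "10.6 -32.7 18 0 5.5" --pt "11.6 -36 16 0 5.5" --pt "12.1 -37.4 14 0 5.5" --pt "12.1 -37.4 12 0 5.5" --pt "12.1 -37.4 11 0 5.5" --pt "12.1 -37.4 11 0 5.5" --pt "12.1 -37.4 11 0 5.5"

```text
clock: 5.8
position: [0.566, -0.3413, 0.1813]
ee_rot: [2.217, 2.213, 0.016]
force: [0.1, -0.3, -1.1]
width: 0.693
```

Run:
```python
from h import *
o=arm.observe(); print(o['width']*91.8)
delta((.566,-.342),.1,0)
for n in('top','side'):
    im,d=grab(n,'3'); P=cloud(n,d).reshape(-1,3)
    zb=o['position'][2]-.071
    print(n,ring(P,'collar',o['position'][:2],zb),zb)
save(im,'3_side.png',(220,230,440,384),3.5)
```

```text
63.65717727599109
clock 5.8 delta cm [-0.   -0.07 -8.13] spin 0.002 yaw -0.1 q7 0.21 F [ 0.1 -0.3 -1.1]
top (array([ 0.5714, -0.3378]), 170, np.float64(0.1302)) 0.1103173096276245
side (array([ 0.5692, -0.3424]), 609, np.float64(0.1303)) 0.1103173096276245
```

View pics/3_side.png

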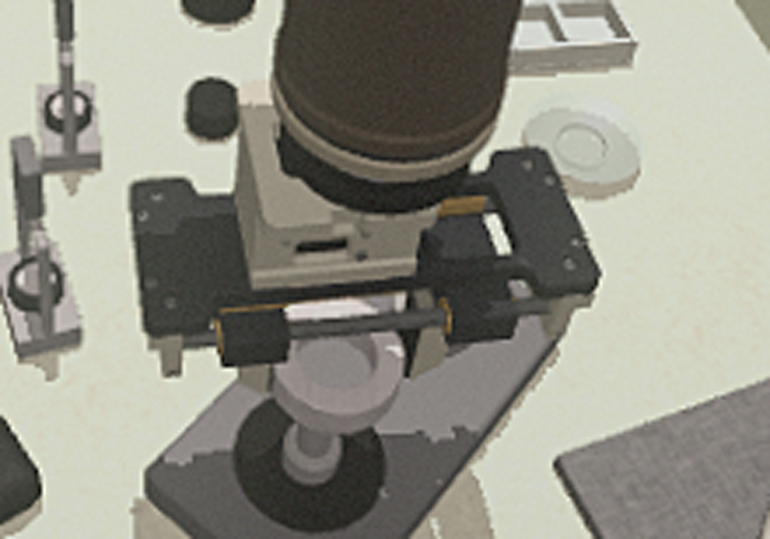

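The crop shows the collar held level between the pads, just over the spindle tip (crop pixel 318,425). Lowering.

Call:
carry_out --pt "0 -0.1 -2 0 5.5" --pt "0 -0.1 -4 0 5.5" --pt "0 -0.1 -5 0 5.5" --pt "0 -0.1 -6 0 5.5" --pt "0 -0.1 -7 0 5.5" --pt "0 -0.1 -7.4 0 5.5" --pt "0 -0.1 -7.7 0 5.5" --pt "0 -0.1 -8 0 5.5" --pt "0 -0.1 -8 0 5.5" --pt "0 -0.1 -8 0 5.5"

```text
clock: 6.9
position: [0.5666, -0.3426, 0.1026]
ee_rot: [2.215, 2.211, 0.017]
force: [-0.6, 0.2, -1.2]
width: 0.697
```

Call:
carry_out --pt "0 0 -0.15 0 5.5" --pt "0 0 -0.2 0 5.5" --pt "0 0 -0.2 0 5.5" --pt "0 0 -0.2 0 7.5" --pt "0 0 -0.2 0 8.5" --pt "0 0 -0.2 0 8.5" --pt "0 0 -0.2 0 8.5" --pt "0 0 3 0 8.5" --pt "0 0 7 0 8.5" --pt "0 0 11 0 8.5" --pt "0 4 15 0 9" --pt "0 8 15 0 9" --pt "0 8 15 0 9"

```text
clock: 8.2
position: [0.5684, -0.2551, 0.2551]
ee_rot: [2.205, 2.219, 0.024]
force: [0.2, 0.3, -0.1]
width: 0.979
```

Run:
```python
from h import *
for n in('top','side'):
    im,d=grab(n,'4'); P=cloud(n,d).reshape(-1,3)
    print(n,ring(P,'collar',(.566,-.342),.03))
    for k,x in(('cartridge',(.679,-.029)),('cap',(.573,.0445))): print(k,ring(P,k,x))
    s=P[(P[:,2]>.056)&(P[:,2]<.080)&(np.hypot(P[:,0]-.565,P[:,1]+.343)<.025)]; print('spindle',fitcyl(s,[.565,-.343],.009),len(s))
delta((.6788,-.0296),.2,0)
```

```text
top (array([ 0.5732, -0.3367]), 10, np.float64(0.0475))
cartridge (array([ 0.6798, -0.0293]), 239, np.float64(0.0283))
cap (array([0.5733, 0.0447]), 284, np.float64(0.026))
spindle [ 0.565 -0.343] 0
side (array([ 0.5708, -0.3401]), 702, np.float64(0.0495))
cartridge (array([ 0.6774, -0.0301]), 100, np.float64(0.0274))
cap None
spindle [ 0.56520948 -0.34227781] 70
clock 8.3 delta cm [11.2  23.17 -5.3 ] spin -0.001 yaw 0.0 q7 0.12 F [-1.2 -1.1 -0.4]
```

Call:
carry_out --pt "2 4.5 0 0 9" --pt "4.1 9 0 0 9" --pt "6.2 13 0 0 9" --pt "8.4 17.5 0 0 9" --pt "10 21.5 -2 0 9" --pt "11.2 23.2 -6 0 9" --pt "11.2 23.2 -9 0 9" --pt "11.2 23.2 -11 0 9" --pt "11.2 23.2 -11.5 0 9" --pt "11.2 23.2 -11.5 0 9"

```text
clock: 9.3
position: [0.6785, -0.0307, 0.1368]
ee_rot: [2.214, 2.213, 0.014]
force: [0.6, 0.5, 1.0]
width: 0.978
```

Run:
```python
from h import *
d=grab('side','5')[1]; P=cloud('side',d).reshape(-1,3); print(ring(P,'cartridge',(.679,-.029)))
im,d=grab('top','5');P=cloud('top',d).reshape(-1,3);print('collar',ring(P,'collar',(.566,-.342),.03))
delta((.6788,-.0297),.072,0)
```

```text
(array([ 0.6774, -0.0298]), 248, np.float64(0.0274))
collar None
clock 9.4 delta cm [-0.07  0.04 -6.7 ] spin 0.0 yaw -0.0 q7 -0.33 F [0.2 0.1 0.1]
```

Call:
carry_out --pt "0 0 -3 0 9" --pt "0 0 -6 0 9" --pt "0 0 -6.6 0 9" --pt "0 0 -6.7 0 9" --pt "0 0 -6.7 0 4.5" --pt "0 0 -6.7 0 4.5" --pt "0 0 -6.7 0 4.5" --pt "0 0 -6.7 0 4.5" --pt "0 0 -6.7 0 4.5" --pt "0 0 -6.7 0 4.5" --pt "0 0 -6.7 0 4.5" --pt "0 0 -6.7 0 4.5" --pt "0 0 -6.7 0 4.5"

```text
clock: 10.7
position: [0.6794, -0.0301, 0.0724]
ee_rot: [2.213, 2.211, 0.018]
force: [-2.1, 0.1, 5.9]
width: 0.605
```

Run:
```python
from h import *
im,d=grab('top','6'); im2,d2=grab('side','6')
P=cloud('side',d2).reshape(-1,3); s=P[(abs(P[:,2]-.05)<.0025)&(np.hypot(P[:,0]-.566,P[:,1]+.342)<.04)]; print('collar',fitdisc(s,[.566,-.342],.019,.032),len(s))
print(arm.observe()['width']*91.8); delta((.566,-.342),.3,0)
a=im[130:230,300:440];b=im2[290:384,255:395]
cv2.imwrite('pics/6.png',np.vstack([cv2.resize(x[...,::-1],(420,300),interpolation=cv2.INTER_CUBIC) for x in(a,b)]))
```

```text
collar [ 0.57108652 -0.34101895] 601
56.34457187967839
clock 10.8 delta cm [-11.34 -31.19  22.75] spin 0.001 yaw -0.0 q7 -0.36 F [-2.9  0.5  6.4]
```

View pics/6.png

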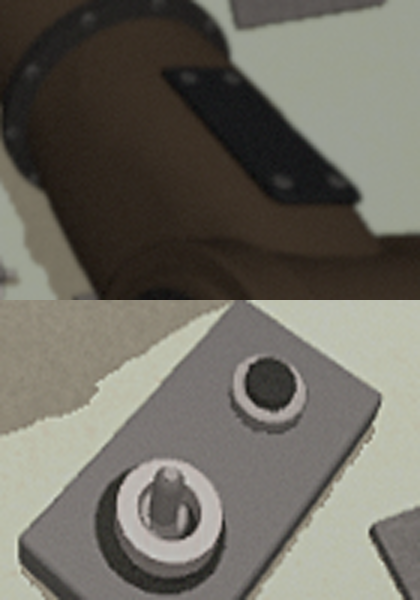

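Run:
```python
from h import *
im=np.load('pics/6_side.npz')['im'].copy(); t0=np.load('pics/0_top.npz')['im'].copy()
def ov(n,im,crop,c,s=8):
    im=cv2.resize(im[crop[1]:crop[3],crop[0]:crop[2]],None,fx=s,fy=s,interpolation=cv2.INTER_CUBIC)
    for r,z,col in((.005,.09,(255,0,0)),(.009,.082,(0,255,0)),(.009,.05,(255,255,0)),(.015,.048,(0,255,255))):
        a=np.linspace(0,2*np.pi,60); q=proj(n,np.c_[c[0]+r*np.cos(a),c[1]+r*np.sin(a),0*a+z]); q=((q-crop[:2]+.5)*s).astype(int)
        cv2.polylines(im,[q.reshape(-1,1,2)],True,col,1)
    return im
A=ov('side',im,(285,330,335,380),(.5665,-.342)); B=ov('top',t0,(360,160,410,210),(.5665,-.342))
cv2.imwrite('pics/7.png',np.hstack([A,B])[...,::-1])
```

```text
(no output)
```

View pics/7.png

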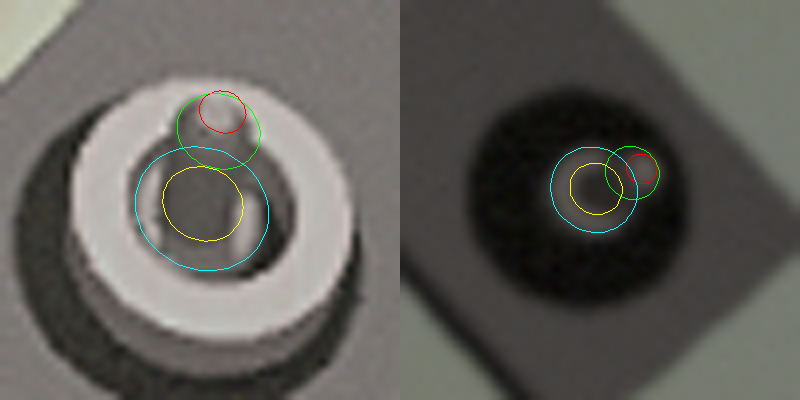

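Call:
carry_out --pt "0 0 5 0 4.5" --pt "0 0 10 0 4.5" --pt "0 -2 13 0 4.5" --pt "-1.6 -6 13 0 4.5" --pt "-3.2 -10 13 0 4.5" --pt "-4.8 -14 13 0 4.5" --pt "-6.4 -18 13 0 4.5" --pt "-8 -22 13 0 4.5" --pt "-9.6 -26.5 12.5 0 4.5" --pt "-11.3 -31.2 11.5 0 4.5" --pt "-11.3 -31.2 11.2 0 4.5" --pt "-11.3 -31.2 11.2 0 4.5" --pt "-11.3 -31.2 11.2 0 4.5"

```text
clock: 12.1
position: [0.567, -0.3408, 0.1845]
ee_rot: [2.211, 2.213, 0.019]
force: [-0.4, 1.7, -0.6]
width: 0.609
```

Run:
```python
from h import *
delta((.566,-.342),.1235,0)
z=arm.observe()['position'][2]-.0724; p=arm.observe()['position']
im,d=grab('side','8'); c=(265,300,365,375);s=7
P=cloud('side',d).reshape(-1,3); q=P[(P[:,2]>z+.004)&(P[:,2]<z+.024)&(np.hypot(*(P[:,:2]-p[:2]).T)<.04)&(P[:,1]<p[1]-.01)]
print('fit',fitcyl(q,p[:2],.028),len(q))
o=cv2.resize(im[c[1]:c[3],c[0]:c[2]],None,fx=s,fy=s,interpolation=cv2.INTER_CUBIC)
for r,zz,xy,col in((.028,z,p,(255,0,0)),(.028,z+.028,p,(255,0,0)),(.0125,z,p,(255,255,0)),(.009,.082,(.566,-.342),(0,255,0))):
    a=np.linspace(0,2*np.pi,60); q=proj('side',np.c_[xy[0]+r*np.cos(a),xy[1]+r*np.sin(a),0*a+zz]); q=((q-c[:2]+.5)*s).astype(int); cv2.polylines(o,[q.reshape(-1,1,2)],True,col,1)
cv2.imwrite('pics/8.png',o[...,::-1])
```

```text
clock 12.1 delta cm [-0.1  -0.12 -6.1 ] spin -0.001 yaw 0.0 q7 0.2 F [-0.4  1.7 -0.6]
fit [ 0.5683383  -0.33829046] 211
```

View pics/8.png

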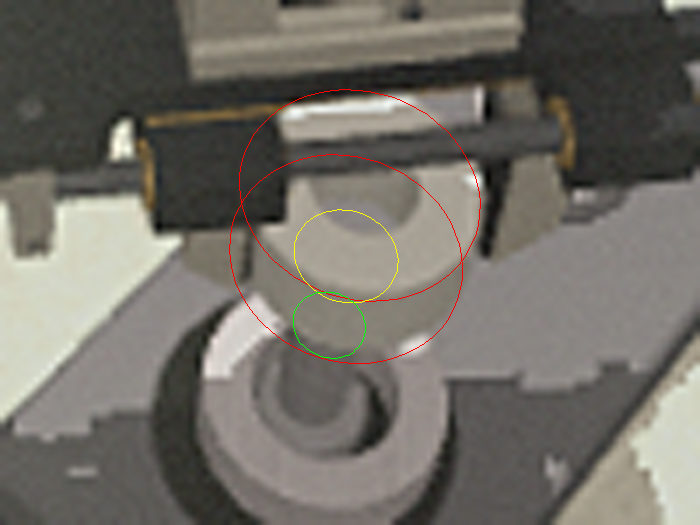

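Call:
carry_out --pt "-0.28 -0.2 -0.5 0 4.5" --pt "-0.28 -0.2 -1.5 0 4.5" --pt "-0.28 -0.2 -2.5 0 4.5" --pt "-0.28 -0.2 -3.2 0 4.5" --pt "-0.28 -0.2 -3.6 0 4.5" --pt "-0.28 -0.2 -3.6 0 4.5" --pt "-0.28 -0.2 -3.6 0 4.5"

```text
clock: 12.85
position: [0.5647, -0.3423, 0.1488]
ee_rot: [2.21, 2.214, 0.02]
force: [0.1, -0.5, -1.1]
width: 0.609
```

```bash
sed -i 's/o=arm.observe(); p=o\["position"\]; y=yaw()/o=arm.observe(); R=cv2.Rodrigues(o["ee_rot"])[0]; p=o["position"]+np.r_[(R[:,2]*.055)[:2],0]; y=yaw()/' h.py
python3 - <<'E'
from h import *
delta((.566,-.342),.1225,0)
p=arm.observe()['position'];z=p[2]-.0724
im,d=grab('side','9'); c=(265,300,365,375);s=7
o=cv2.resize(im[c[1]:c[3],c[0]:c[2]],None,fx=s,fy=s,interpolation=cv2.INTER_CUBIC)
for r,zz,xy,col in((.028,z,p,(255,0,0)),(.028,z+.028,p,(255,0,0)),(.009,.082,(.566,-.342),(0,255,0))):
    a=np.linspace(0,2*np.pi,60); q=proj('side',np.c_[xy[0]+r*np.cos(a),xy[1]+r*np.sin(a),0*a+zz]); q=((q-c[:2]+.5)*s).astype(int); cv2.polylines(o,[q.reshape(-1,1,2)],True,col,1)
cv2.imwrite('pics/9.png',o[...,::-1])
E
```

```text
clock 12.85 delta cm [ 0.03  0.03 -2.63] spin -0.002 yaw 0.1 q7 0.19 F [ 0.1 -0.5 -1.1]
```

View pics/9.png

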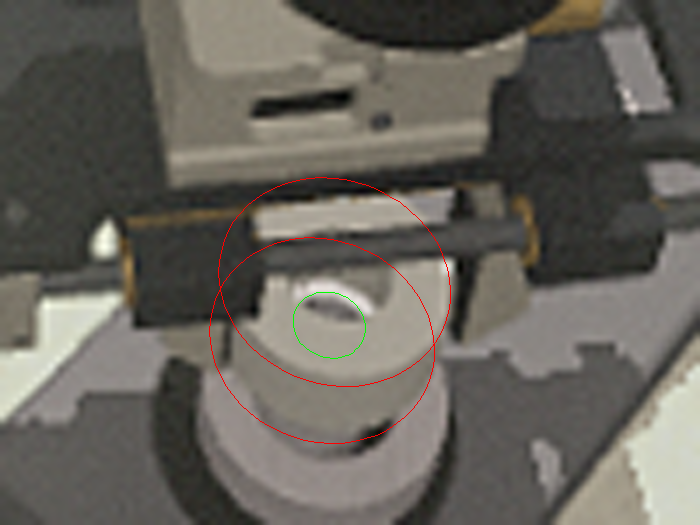

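The cartridge's bore is over the tip (crop pixel 335,300) with no contact force, so I continue down.

Call:
carry_out --pt "0.03 0 -1 0 4.5" --pt "0.03 0 -1.8 0 4.5" --pt "0.03 0 -2.3 0 4.5" --pt "0.03 0 -2.6 0 4.5" --pt "0.03 0 -2.7 0 4.5" --pt "0.03 0 -2.7 0 4.5"

```text
clock: 13.5
position: [0.5648, -0.3421, 0.1224]
ee_rot: [2.21, 2.214, 0.019]
force: [-3.6, 1.0, 6.4]
width: 0.61
```

Contact at the expected height (0.1224). I release and retreat toward the cap.

Call:
carry_out --pt "0 0 0 0 6" --pt "0 0 0 0 7" --pt "0 0 0 0 8" --pt "0 0 0 0 8.5" --pt "0 0 0 0 8.5" --pt "0 0 3 0 8.5" --pt "0 0 7 0 8.5" --pt "0 0 11 0 9" --pt "0 4 13 0 9" --pt "0 9 13 0 9" --pt "0 14 13 0 9" --pt "0 18 13 0 9" --pt "0 22 13 0 9" --pt "0 26 13 0 9" --pt "0 26 13 0 9"

```text
clock: 15.0
position: [0.5648, -0.0748, 0.2533]
ee_rot: [2.201, 2.225, 0.024]
force: [1.0, 0.4, -0.3]
width: 0.98
```

Run:
```python
from h import *
for n in('top','side'):
    im,d=grab(n,'10'); P=cloud(n,d).reshape(-1,3)
    s=P[(P[:,2]>.06)&(np.hypot(P[:,0]-.566,P[:,1]+.342)<.045)]
    print(n,len(s),np.percentile(s[:,2],[20,50,80]) if len(s) else 0, ring(P,'cartridge',(.567,-.342),.05)); print('cap',ring(P,'cap',(.573,.0445)))
delta((.573,.045),.2,0)
```

```text
top 0 0 None
cap (array([0.5495, 0.0719]), 288, np.float64(0.0257))
side 850 [0.07501894 0.07751747 0.07903987] (array([ 0.5666, -0.3394]), 641, np.float64(0.0777))
cap (array([0.5484, 0.0734]), 208, np.float64(0.0263))
clock 15.1 delta cm [ 0.72 12.61 -5.27] spin -0.004 yaw 0.3 q7 -0.19 F [ 0.3 -0.8  0.5]
```

The cap was knocked and is now at (0.549, 0.0725). I turn the jaw 20° to keep the body clear of carrier A.

Call:
carry_out --pt "-0.5 4.5 0 0.12 9" --pt "-0.9 8 0 0.25 9" --pt "-1.4 12 -2 0.35 9" --pt "-1.7 15.4 -6 0.35 9" --pt "-1.7 15.4 -9 0.35 9" --pt "-1.7 15.4 -12 0.35 9" --pt "-1.7 15.4 -12 0.35 9" --pt "-1.7 15.4 -12 0.35 9" --pt "-1.7 15.4 -12 0.35 9"

```text
clock: 16.0
position: [0.549, 0.0724, 0.1343]
ee_rot: [1.79, 2.566, 0.025]
force: [-0.2, 0.2, -0.1]
width: 0.979
```

Run:
```python
from h import *
d=grab('side','11')[1]; P=cloud('side',d).reshape(-1,3); print(ring(P,'cap',(.5485,.073)))
delta((.549,.0725),.076,20)
```

```text
(array([0.5484, 0.0734]), 208, np.float64(0.0259))
clock 16.05 delta cm [-0.11 -0.04 -5.84] spin -0.004 yaw 20.2 q7 -0.28 F [0.2 0.7 0.4]
```

Call:
carry_out --pt "-0.1 0 -3 0 9" --pt "-0.1 0 -5.5 0 9" --pt "-0.1 0 -5.8 0 9" --pt "-0.1 0 -5.8 0 9" --pt "-0.1 0 -5.8 0 5" --pt "-0.1 0 -5.8 0 5" --pt "-0.1 0 -5.8 0 5" --pt "-0.1 0 -5.8 0 5" --pt "-0.1 0 -5.8 0 5" --pt "-0.1 0 -5.8 0 5" --pt "-0.1 0 -5.8 0 5" --pt "-0.1 0 -5.8 0 5" --pt "-0.1 0 -2 0 5" --pt "-0.1 0 3 0 5" --pt "-0.1 0 7 0 5" --pt "-0.1 0 10 0 5" --pt "-0.1 0 11 0 5" --pt "-0.1 0 11 0 5"

```text
clock: 17.85
position: [0.5485, 0.0726, 0.2454]
ee_rot: [1.788, 2.564, 0.028]
force: [-0.1, -0.1, -0.4]
width: 0.652
```

Run:
```python
from h import *
print(arm.observe()['width']*91.8)
im,d=grab('top','12'); P=cloud('top',d).reshape(-1,3)
s=P[(P[:,2]>.072)&(P[:,2]<.1)&(np.hypot(P[:,0]-.566,P[:,1]+.342)<.045)]; print(len(s), s[:,2].max() if len(s) else 0)
print('cart',ring(P,'cartridge',(.567,-.342),.05))
t=P[(P[:,2]>.085)&(P[:,2]<.1)&(np.hypot(P[:,0]-.566,P[:,1]+.342)<.03)]; print(t.mean(0) if len(t) else 0,len(t))
delta((.566,-.342),.2,20)
```

```text
59.89339891220526
337 0.09285557685695194
cart (array([ 0.569 , -0.3412]), 302, np.float64(0.0779))
[ 0.56743691 -0.3410172   0.08842097] 20
clock 17.9 delta cm [  1.7  -41.46  -4.39] spin -0.004 yaw 20.2 q7 -0.18 F [-0.7  0.4 -0.1]
```

Call:
carry_out --pt "0.2 -4.5 0 0 5" --pt "0.4 -9 0 0 5" --pt "0.6 -14 0 0 5" --pt "0.8 -19 0 0 5" --pt "1 -24 0 0 5" --pt "1.2 -29 0 0 5" --pt "1.4 -34 0 0 5" --pt "1.6 -38 -1 0 5" --pt "1.7 -41.4 -4 0 5" --pt "1.7 -41.4 -5 0 5" --pt "1.7 -41.4 -5 0 5" --pt "1.7 -41.4 -5 0 5"

```text
clock: 19.1
position: [0.5648, -0.3399, 0.1926]
ee_rot: [1.789, 2.57, 0.026]
force: [0.0, 0.8, -0.3]
width: 0.65
```

Run:
```python
from h import *
delta((.5665,-.3417),.154,20)
```

```text
clock 19.1 delta cm [ 0.07 -0.22 -3.86] spin -0.005 yaw 20.3 q7 0.52 F [ 0.   0.8 -0.3]
```

Call:
carry_out --pt "0.07 -0.2 -1 0 5" --pt "0.07 -0.2 -2 0 5" --pt "0.07 -0.2 -2.8 0 5" --pt "0.07 -0.2 -3.3 0 5" --pt "0.07 -0.2 -3.6 0 5" --pt "0.07 -0.2 -3.8 0 5" --pt "0.07 -0.2 -3.9 0 5" --pt "0.07 -0.2 -3.9 0 5"

```text
clock: 19.9
position: [0.5653, -0.3421, 0.1549]
ee_rot: [1.789, 2.569, 0.025]
force: [-4.6, 1.0, 8.8]
width: 0.65
```

Call:
carry_out --pt "0 0 0 0 6.5" --pt "0 0 0 0 7.5" --pt "0 0 0 0 8.5" --pt "0 0 0 0 8.5" --pt "0 0 0 0 8.5" --pt "0 0 3 0 8.5" --pt "0 0 7 0 9" --pt "0 0 11 0 9" --pt "-1 4 14 0 9" --pt "-3 8 14 0 9" --pt "-6 11 14 0 9" --pt "-9 14 14 0 9" --pt "-12 17 14 0 9" --pt "-12 17 14 0 9"

```text
clock: 21.3
position: [0.4419, -0.1681, 0.2948]
ee_rot: [1.784, 2.575, 0.022]
force: [0.9, -0.2, 0.8]
width: 0.979
```

Run:
```python
from h import *
o=[]
for n in('top','side'):
    im,d=grab(n,'13'); P=cloud(n,d).reshape(-1,3)
    print(n,'cap',ring(P,'cap',(.567,-.342),.078))
    s=P[(P[:,2]>.1)&(P[:,2]<.13)&(np.hypot(P[:,0]-.566,P[:,1]+.342)<.03)]; print('knob',np.percentile(s[:,2],[50,95]) if len(s) else 0)
    for c in((.4495,.1456),(.4522,-.0837),(.426,-.2175)):
        n_=P[np.hypot(*(P[:,:2]-c).T)<.06]; f=n_[abs(n_[:,2]-.02)<.004]; t=n_[n_[:,2]>.138]
        print(c,len(f),cv2.minAreaRect(f[:,:2].astype(np.float32)*1000) if len(f)>20 else '',len(t),t.mean(0).round(4) if len(t) else '')
save(im,'13.png',(230,230,430,384),3.5)
delta((.4259,-.2175),.3,12.2)
```

```text
top cap None
knob 0
(0.4495, 0.1456) 146 ((449.6699523925781, 145.03689575195312), (39.91893768310547, 62.6945915222168), 9.515458106994629) 57 [0.4494 0.1457 0.1433]
(0.4522, -0.0837) 163 ((451.7502136230469, -83.4342041015625), (39.37626266479492, 62.45161819458008), 1.2721290588378906) 4339 [ 0.4451 -0.1233  0.569 ]
(0.426, -0.2175) 98 ((423.9245910644531, -208.57290649414062), (39.43772888183594, 44.77116775512695), 13.23714828491211) 4653 [ 0.4251 -0.1906  0.6461]
side cap (array([ 0.5672, -0.3407]), 735, np.float64(0.1038))
knob [0.10423843 0.11807759]
(0.4495, 0.1456) 90 ((449.10357666015625, 141.030029296875), (39.35618209838867, 58.20747375488281), 9.610616683959961) 0 
(0.4522, -0.0837) 186 ((450.6552734375, -83.99444580078125), (39.93833541870117, 64.82279968261719), 1.3632464408874512) 151 [ 0.4709 -0.1146  0.2615]
(0.426, -0.2175) 273 ((426.8277587890625, -219.11825561523438), (40.59482955932617, 64.57925415039062), 11.889154434204102) 12897 [ 0.4309 -0.2086  0.4696]
clock 21.4 delta cm [-2.03 -4.59  0.46] spin -0.142 yaw 20.3 q7 0.42 F [ 0.1 -0.5 -0.5]
```

View pics/13.png

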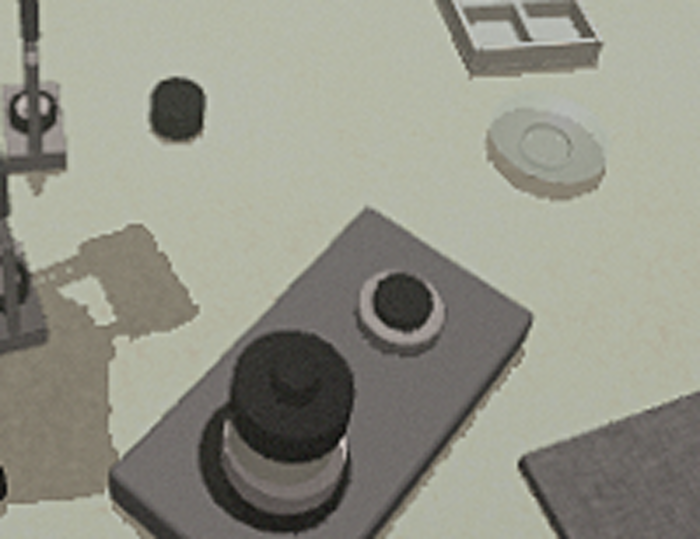

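The stack is seated: the crop shows collar, cartridge and cap stacked, cap top at 0.104 and knob at 0.118 as expected. Next the carriers, starting with the nearest one at (0.426, -0.2175).

Call:
carry_out --pt "-2 -4.6 0 -0.14 5" --pt "-2 -4.6 0 -0.14 5" --pt "-2 -4.6 -3 -0.14 5" --pt "-2 -4.6 -3.5 -0.14 5" --pt "-2 -4.6 -3.5 -0.14 5" --pt "-2 -4.6 -3.5 -0.14 5"

```text
clock: 22.0
position: [0.4259, -0.2181, 0.261]
ee_rot: [1.961, 2.436, 0.023]
force: [-0.5, 0.4, 0.6]
width: 0.554
```

Run:
```python
from h import *
delta((.4260,-.2178),.177,12.3)
```

```text
clock 22.0 delta cm [-0.1   0.02 -8.4 ] spin -0.001 yaw 12.3 q7 0.37 F [-0.5  0.4  0.6]
```

Call:
carry_out --pt "-0.1 0 -4 0 5" --pt "-0.1 0 -7.5 0 5" --pt "-0.1 0 -8.4 0 5" --pt "-0.1 0 -8.4 0 5" --pt "-0.1 0 -8.4 0 0.6" --pt "-0.1 0 -8.4 0 0.6" --pt "-0.1 0 -8.4 0 0.6" --pt "-0.1 0 -8.4 0 0.6" --pt "-0.1 0 -8.4 0 0.6" --pt "-0.1 0 -8.4 0 0.6" --pt "-0.1 0 -8.4 0 0.6" --pt "-0.1 0 -8.4 0 0.6" --pt "-0.1 0 -8.4 0 0.6" --pt "-0.1 0 -8.4 0 0.6" --pt "-0.1 0 -6 0 0.6" --pt "-0.1 0 -2 0 0.6" --pt "-0.1 0 3 0 0.6" --pt "-0.1 0 8 0 0.6" --pt "-0.1 0 13 0 0.6" --pt "-0.1 0 13.5 0 0.6" --squeeze 40

```text
clock: 24.0
position: [0.4269, -0.2181, 0.4018]
ee_rot: [1.955, 2.43, 0.026]
force: [1.6, -1.2, -3.4]
width: 0.128
```

Run:
```python
from h import *
print(arm.observe()['width']*91.8)
delta((.642,.2552),.397,63.5)
```

```text
11.752114805061078
clock 24.0 delta cm [21.36 47.34 -0.48] spin 0.893 yaw 12.4 q7 0.47 F [ 1.6 -1.2 -3.4]
```

Call:
carry_out --pt "1.6 3.6 0 0.06 0.6" --pt "3.2 7.2 0 0.13 0.6" --pt "4.9 10.8 0 0.2 0.6" --pt "6.5 14.4 0 0.27 0.6" --pt "8.1 18 0 0.34 0.6" --pt "9.8 21.6 0 0.41 0.6" --pt "11.4 25.2 0 0.48 0.6" --pt "13 28.8 0 0.55 0.6" --pt "14.7 32.4 0 0.61 0.6" --pt "16.3 36 0 0.68 0.6" --pt "17.9 39.6 0 0.75 0.6" --pt "19.6 43.2 0 0.82 0.6" --pt "20.6 46 0 0.88 0.6" --pt "21.2 47.3 0 0.893 0.6" --pt "21.2 47.3 0 0.893 0.6" --pt "21.2 47.3 0 0.893 0.6" --pt "21.2 47.3 0 0.893 0.6"

```text
clock: 25.7
position: [0.6389, 0.2537, 0.4011]
ee_rot: [0.718, 3.045, 0.036]
force: [0.3, 0.0, -2.5]
width: 0.126
```

```bash
cat >> h.py <<'E'
C0=np.array([.5658,.3154]); TH=np.radians(63.55)
def incab(xy):
    c,s=np.cos(TH),np.sin(TH); q=(np.atleast_2d(xy)-C0)@np.array([[c,-s],[s,c]]); return q
def held(tag):
    "carrier's points in the cabinet frame, as seen"
    o=arm.observe(); R=cv2.Rodrigues(o["ee_rot"])[0]; p=o["position"]; u=p[2]-.177; g=p+R[:,2]*.06
    print('grasp in cab mm',(incab(g[:2])[0]*1000).round(1),'tilt',R[:,2].round(3),'jaw',np.degrees(yaw()).round(2))
    for n in('top','side'):
        im,d=grab(n,tag); P=cloud(n,d).reshape(-1,3); P=P[np.hypot(*(P[:,:2]-p[:2]).T)<.07]
        q=np.c_[incab(P[:,:2])*1000,P[:,2]*1000]
        for nm,z,w in(('foot',u+.010,.014),('bar',u+.1,.006)):
            s=q[(abs(q[:,2]-z*1000)<w*1000)]
            if len(s)>8: print(n,nm,len(s),'x',np.percentile(s[:,0],[2,98]).round(1),'y',np.percentile(s[:,1],[2,98]).round(1),'z',np.percentile(s[:,2],[2,98]).round(1), 'expect u',round(u*1000,1))
    return im
E
python3 - <<'E'
from h import *
im=held('14'); save(im,'14.png',(200,60,400,220),3.8)
delta((.642,.2552),.345,63.5)
E
```

```text
grasp in cab mm [-21.2 -93.4] tilt [ 0.018  0.02  -1.   ] jaw 63.45
side foot 220 x [-40.7  -5.2] y [-128.5  -66.2] z [226.3 246.9] expect u 224.1
side bar 73 x [-25.8 -19.5] y [-125.7  -65.9] z [320.  329.7] expect u 224.1
clock 25.8 delta cm [ 0.2   0.05 -5.67] spin 0.001 yaw 63.4 q7 0.32 F [-0.  -0.  -3.3]
```

View pics/14.png

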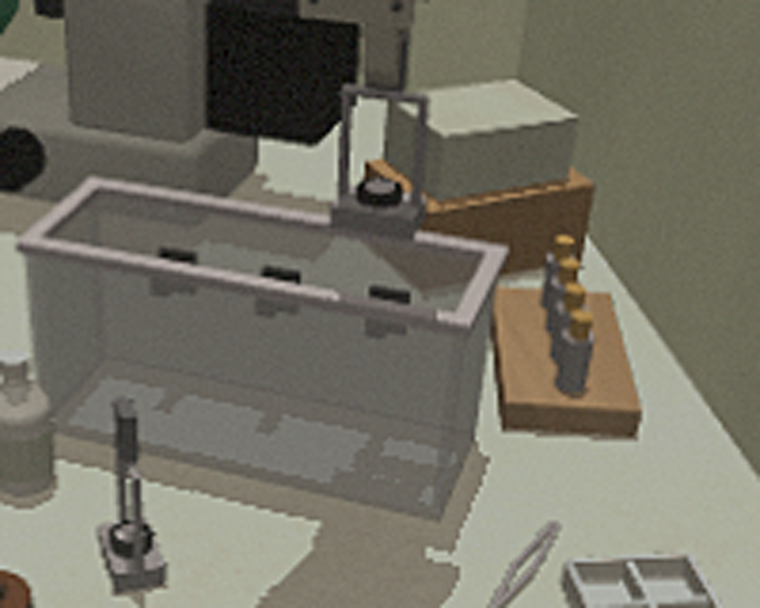

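Call:
carry_out --pt "0.1 0 -2 0 0.6" --pt "0.1 0 -4 0 0.6" --pt "0.1 0 -6 0 0.6" --pt "0.1 0 -8 0 0.6" --pt "0.1 0 -10 0 0.6" --pt "0.1 0 -12 0 0.6" --pt "0.1 0 -14 0 0.6" --pt "0.1 0 -16 0 0.6" --pt "0.1 0 -17.5 0 0.6" --pt "0.1 0 -18 0 0.6" --pt "0.1 0 -18 0 0.6" --pt "0.1 0 -18 0 0.6"

```text
clock: 27.0
position: [0.6403, 0.2538, 0.2228]
ee_rot: [0.719, 3.043, 0.039]
force: [-0.1, -0.2, -2.8]
width: 0.128
```

Run:
```python
from h import *
held('15')
delta((.6629,.2973),.2,63.55)
```

```text
grasp in cab mm [-20.3 -94.6] tilt [ 0.02   0.021 -1.   ] jaw 63.42
side foot 272 x [-68.2 -61.6] y [-147.3  -40.6] z [42.6 69.1] expect u 45.8
side bar 132 x [-67.4 -61.2] y [-147.5  -42. ] z [140.1 151.2] expect u 45.8
clock 27.1 delta cm [ 2.14  4.22 -2.29] spin 0.002 yaw 63.4 q7 0.22 F [ 0.1 -0.  -3. ]
```

Call:
carry_out --pt "0.5 1 0 0 0.6" --pt "1 2 0 0 0.6" --pt "1.5 3 0 0 0.6" --pt "2 4 0 0 0.6" --pt "2.1 4.2 0 0 0.6" --pt "2.1 4.2 0 0 0.6" --pt "2.1 4.2 0 0 0.6" --pt "2.1 4.2 -1 0 0.6" --pt "2.1 4.2 -1.8 0 0.6" --pt "2.1 4.2 -2.2 0 0.6" --pt "2.1 4.2 -2.4 0 0.6" --pt "2.1 4.2 -2.4 0 0.6"

```text
clock: 28.3
position: [0.6611, 0.2953, 0.1992]
ee_rot: [0.719, 3.042, 0.037]
force: [-2.4, -2.3, 2.2]
width: 0.129
```

Run:
```python
from h import *
delta((.6629,.2973),.1995,63.55)
im=arm.get_image('side')[0]; save(im,'16.png',(240,80,370,200),5)
```

```text
clock 28.3 delta cm [0.07 0.1  0.03] spin 0.003 yaw 63.4 q7 0.19 F [-2.4 -2.3  2.2]
```

View pics/16.png

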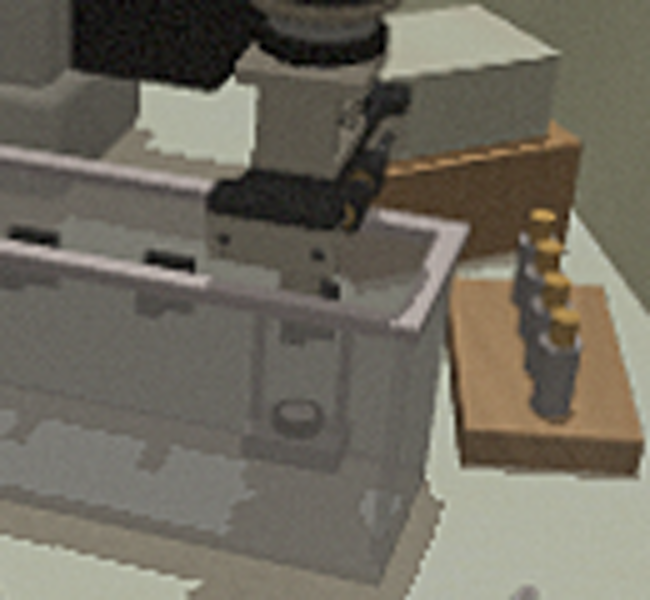

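Force went from -3 to +2 N, so the bar is bearing on hook 2; the picture shows the bar over the hook at crop (305,325). The backs of the open fingers would come close to the far frame bar, so I shift the carrier 3 mm inward (-x) and open only to 1.6 cm.

Call:
carry_out --pt "0 0 0.3 0 0.6" --pt "-0.13 -0.28 0.3 0 0.6" --pt "-0.13 -0.28 0.2 0 0.6" --pt "-0.13 -0.28 0 0 0.6" --pt "-0.13 -0.28 0 0 0.6" --pt "-0.13 -0.28 0 0 1.5" --pt "-0.13 -0.28 0 0 1.6" --pt "-0.13 -0.28 0 0 1.6" --pt "-0.13 -0.28 0 0 1.6" --pt "-0.13 -0.28 0 0 1.6"

```text
clock: 29.35
position: [0.6599, 0.2927, 0.1993]
ee_rot: [0.719, 3.042, 0.038]
force: [0.0, 0.3, -0.2]
width: 0.179
```

Run:
```python
from h import *
o=arm.observe(); R=cv2.Rodrigues(o["ee_rot"])[0]; print(o['width']*91.8,o['force'],incab((o['position']+R[:,2]*.06)[:2])*1000,o['position'])
```

```text
16.45502592305351 [ 0.03674404  0.2818344  -0.22258363] [[ 23.2177615  -94.96897292]] [0.65994269 0.29267451 0.19926991]
```

Released with zero force. I go straight up and then over to carrier B.

Call:
carry_out --pt "0 0 1 0 1.6" --pt "0 0 3 0 1.6" --pt "0 0 6 0 1.6" --pt "0 0 9 0 1.6" --pt "0 0 12 0 2" --pt "-1.5 -3.5 14 -0.1 3" --pt "-3.2 -7 14 -0.2 4" --pt "-5 -10.5 14 -0.3 5" --pt "-6.7 -14 14 -0.4 5" --pt "-8.5 -18 14 -0.5 5" --pt "-10.5 -22 13 -0.6 5" --pt "-12.5 -26 12 -0.72 5" --pt "-14.5 -29.5 10 -0.84 5" --pt "-16.5 -33 8 -0.96 5" --pt "-18.5 -36 7 -1.08 5" --pt "-20.8 -37.6 7 -1.086 5" --pt "-20.8 -37.6 6.5 -1.086 5" --pt "-20.8 -37.6 6.5 -1.086 5"

```text
clock: 31.15
position: [0.4519, -0.0834, 0.2647]
ee_rot: [2.18, 2.225, 0.021]
force: [0.3, 0.5, 0.2]
width: 0.548
```

Run:
```python
from h import *
delta((.4517,-.0838),.177,1.3)
for n in('top','side'):
    im,d=grab(n,'17'); P=cloud(n,d).reshape(-1,3); q=np.c_[incab(P[:,:2])*1000,P[:,2]*1000]
    s=q[(abs(q[:,0])<50)&(abs(q[:,1]+95)<40)&(q[:,2]>150)&(q[:,2]<176)]; print(n,'tab top',len(s),s.mean(0).round(1) if len(s) else '')
    print('cap',ring(P,'cap',(.567,-.342),.078))
save(im,'17.png',(200,60,400,210),4)
```

```text
clock 31.15 delta cm [-0.18  0.01 -8.77] spin 0.002 yaw 1.2 q7 -0.13 F [0.3 0.5 0.2]
top tab top 80 [ 22.2 -98.6 162.9]
cap (array([ 0.5684, -0.3411]), 316, np.float64(0.1043))
side tab top 62 [ 20.6 -97.4 160.8]
cap (array([ 0.5671, -0.3406]), 739, np.float64(0.104))
```

View pics/17.png

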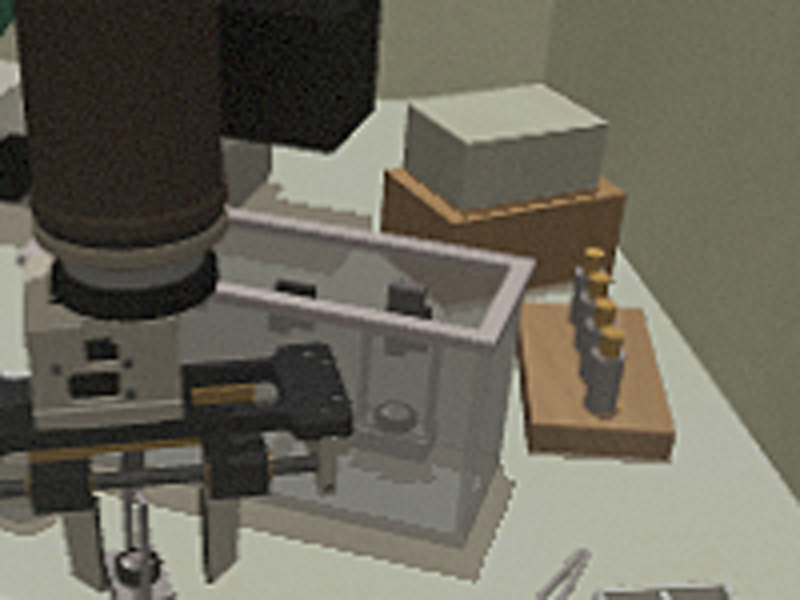

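Carrier C hangs on hook 2 (crop 405,330). Now I grasp carrier B.

Call:
carry_out --pt "-0.18 0 -4 0 5" --pt "-0.18 0 -7.5 0 5" --pt "-0.18 0 -8.7 0 5" --pt "-0.18 0 -8.7 0 5" --pt "-0.18 0 -8.7 0 0.6" --pt "-0.18 0 -8.7 0 0.6" --pt "-0.18 0 -8.7 0 0.6" --pt "-0.18 0 -8.7 0 0.6" --pt "-0.18 0 -8.7 0 0.6" --pt "-0.18 0 -8.7 0 0.6" --pt "-0.18 0 -8.7 0 0.6" --pt "-0.18 0 -8.7 0 0.6" --pt "-0.18 0 -8.7 0 0.6" --pt "-0.18 0 -6 0 0.6" --pt "-0.18 0 -2 0 0.6" --pt "-0.18 0 3 0 0.6" --pt "-0.18 0 8 0 0.6" --pt "-0.18 0 13 0 0.6" --pt "-0.18 0 13.5 0 0.6" --pt "-0.18 0 13.5 0 0.6"

```text
clock: 33.25
position: [0.4513, -0.0824, 0.4007]
ee_rot: [2.177, 2.225, 0.023]
force: [-1.1, -0.5, -3.2]
width: 0.13
```

Run:
```python
from h import *
print(arm.observe()['width']*91.8)
delta((.5569,.2975),.4,63.55)
```

```text
11.944322925314987
clock 33.25 delta cm [10.39 38.04 -0.07] spin 1.087 yaw 1.3 q7 -0.01 F [-1.1 -0.5 -3.2]
```

Call:
carry_out --pt "1 3.8 0 0.1 0.6" --pt "2 7.6 0 0.2 0.6" --pt "3 11.4 0 0.31 0.6" --pt "4.1 15.2 0 0.42 0.6" --pt "5.1 19 0 0.53 0.6" --pt "6.2 22.8 0 0.64 0.6" --pt "7.2 26.6 0 0.75 0.6" --pt "8.2 30.4 0 0.86 0.6" --pt "9.3 34 0 0.97 0.6" --pt "10 36.8 0 1.06 0.6" --pt "10.3 38 0 1.087 0.6" --pt "10.3 38 0 1.087 0.6" --pt "10.3 38 0 1.087 0.6" --pt "10.3 38 0 1.087 0.6"

```text
clock: 34.65
position: [0.5544, 0.296, 0.4001]
ee_rot: [0.719, 3.041, 0.041]
force: [-0.4, 0.3, -2.4]
width: 0.125
```

Run:
```python
from h import *
held('18')
delta((.5569,.2975),.2225,63.55)
```

```text
grasp in cab mm [-20.7   0.9] tilt [ 0.022  0.021 -1.   ] jaw 63.4
side foot 217 x [-38.9  -0.4] y [-34.2  27.7] z [224.7 246.7] expect u 223.1
side bar 71 x [-25.4 -17.7] y [-31.2  29.2] z [317.8 328.4] expect u 223.1
clock 34.75 delta cm [ 1.100e-01  1.000e-02 -1.782e+01] spin 0.003 yaw 63.4 q7 0.17 F [ 0.5  0.9 -3.3]
```

Call:
carry_out --pt "0 0 -2 0 0.6" --pt "0 0 -4 0 0.6" --pt "0 0 -6 0 0.6" --pt "0 0 -8 0 0.6" --pt "0 0 -10 0 0.6" --pt "0 0 -12 0 0.6" --pt "0 0 -14 0 0.6" --pt "0 0 -16 0 0.6" --pt "0 0 -17.5 0 0.6" --pt "0 0 -17.8 0 0.6" --pt "0 0 -17.8 0 0.6" --pt "0 0 -17.8 0 0.6" --pt "0.5 1 -17.8 0 0.6" --pt "1 2 -17.8 0 0.6" --pt "1.5 3 -17.8 0 0.6" --pt "1.9 3.8 -17.8 0 0.6" --pt "2.03 4.08 -17.8 0 0.6" --pt "2.03 4.08 -17.8 0 0.6" --pt "2.03 4.08 -17.8 0 0.6"

```text
clock: 36.65
position: [0.5746, 0.3368, 0.2225]
ee_rot: [0.719, 3.04, 0.041]
force: [0.0, -0.3, -2.8]
width: 0.126
```

Run:
```python
from h import *
o=arm.observe(); R=cv2.Rodrigues(o["ee_rot"])[0]; print(o['width']*91.8,o['force'],incab((o['position']+R[:,2]*.06)[:2])*1000,o['position'])
```

```text
11.537838322042704 [ 0.02972605 -0.30899102 -2.76348281] [[24.88261191  0.97726121]] [0.57464149 0.33682386 0.22247852]
```

Call:
carry_out --pt "0 0 -1 0 0.6" --pt "0 0 -1.7 0 0.6" --pt "0 0 -2.1 0 0.6" --pt "0 0 -2.35 0 0.6" --pt "0 0 -2.35 0 0.6" --pt "0 0 -2.35 0 0.6"

```text
clock: 37.25
position: [0.5744, 0.3361, 0.1999]
ee_rot: [0.719, 3.04, 0.039]
force: [-4.8, -5.1, 9.6]
width: 0.128
```

Call:
carry_out --pt "0 0 0.05 0 0.6" --pt "0 0 0.05 0 1.5" --pt "0 0 0.05 0 1.6" --pt "0 0 0.05 0 1.6" --pt "0 0 0.05 0 1.6" --pt "0 0 0.05 0 1.6"

```text
clock: 37.85
position: [0.5744, 0.3362, 0.2004]
ee_rot: [0.719, 3.04, 0.039]
force: [0.1, -0.7, 0.5]
width: 0.176
```

Run:
```python
from h import *
o=arm.observe(); R=cv2.Rodrigues(o["ee_rot"])[0]; print(o['width']*91.8,o['force'],incab((o['position']+R[:,2]*.06)[:2])*1000,o['position'])
delta((.4496,.1454),.262,9.8)
```

```text
16.160330259267578 [ 0.09868952 -0.66623202  0.48416246] [[24.11243278  0.83349938]] [0.57442245 0.33615673 0.20038327]
clock 37.85 delta cm [-12.61 -19.19   6.16] spin -0.935 yaw 63.4 q7 0.02 F [ 0.1 -0.7  0.5]
```

Call:
carry_out --pt "0 0 1 0 1.6" --pt "0 0 3 0 1.6" --pt "0 0 6 0 1.6" --pt "0 0 9 0 1.6" --pt "0 0 12 0 2" --pt "-1.5 -3 14 -0.1 3" --pt "-3.5 -6 14 -0.22 4" --pt "-6 -9 14 -0.34 5" --pt "-8 -12 14 -0.46 5" --pt "-10 -15 13 -0.58 5" --pt "-11.5 -17.5 12 -0.7 5" --pt "-12.5 -19 10 -0.82 5" --pt "-12.5 -19.2 8 -0.935 5" --pt "-12.5 -19.2 6.5 -0.935 5" --pt "-12.5 -19.2 6.5 -0.935 5" --pt "-12.5 -19.2 6.5 -0.935 5"

```text
clock: 39.45
position: [0.4495, 0.1447, 0.2662]
ee_rot: [2.004, 2.384, 0.023]
force: [0.2, 0.7, 0.5]
width: 0.543
```

Run:
```python
from h import *
delta((.4496,.1454),.177,9.8)
for n in('top','side'):
    im,d=grab(n,'19'); P=cloud(n,d).reshape(-1,3); q=np.c_[incab(P[:,:2])*1000,P[:,2]*1000]
    for y in(-95,0):
        s=q[(abs(q[:,0])<50)&(abs(q[:,1]-y)<40)&(q[:,2]>150)&(q[:,2]<176)]; print(n,'tab top',y,len(s),s.mean(0).round(1) if len(s) else '')
    f=P[(np.hypot(P[:,0]-.4496,P[:,1]-.1454)<.05)&(abs(P[:,2]-.02)<.004)]; print(len(f),cv2.minAreaRect(f[:,:2].astype(np.float32)*1000) if len(f)>20 else '')
```

```text
clock 39.45 delta cm [-0.16  0.1  -8.92] spin -0.002 yaw 9.9 q7 -0.55 F [0.2 0.7 0.5]
top tab top -95 80 [ 22.1 -98.7 163.2]
top tab top 0 82 [ 24.8  -3.4 163. ]
3 
side tab top -95 62 [ 20.5 -97.6 160.8]
side tab top 0 61 [ 20.9  -2.8 160.3]
103 ((448.21087646484375, 144.38363647460938), (39.33921813964844, 66.50306701660156), 9.306816101074219)
```

Carrier B hangs on hook 1. Now carrier A.

Call:
carry_out --pt "-0.16 0.08 -4 0 5" --pt "-0.16 0.08 -7.5 0 5" --pt "-0.16 0.08 -8.8 0 5" --pt "-0.16 0.08 -8.8 0 5" --pt "-0.16 0.08 -8.8 0 0.6" --pt "-0.16 0.08 -8.8 0 0.6" --pt "-0.16 0.08 -8.8 0 0.6" --pt "-0.16 0.08 -8.8 0 0.6" --pt "-0.16 0.08 -8.8 0 0.6" --pt "-0.16 0.08 -8.8 0 0.6" --pt "-0.16 0.08 -8.8 0 0.6" --pt "-0.16 0.08 -8.8 0 0.6" --pt "-0.16 0.08 -8.8 0 0.6" --pt "-0.16 0.08 -6 0 0.6" --pt "-0.16 0.08 -2 0 0.6" --pt "-0.16 0.08 3 0 0.6" --pt "-0.16 0.08 8 0 0.6" --pt "-0.16 0.08 13 0 0.6" --pt "-0.16 0.08 13.5 0 0.6" --pt "-0.16 0.08 13.5 0 0.6"

```text
clock: 41.55
position: [0.4485, 0.1457, 0.4022]
ee_rot: [2.004, 2.381, 0.027]
force: [0.9, -0.6, -4.5]
width: 0.126
```

Run:
```python
from h import *
print(arm.observe()['width']*91.8)
delta((.4718,.3398),.4,63.55)
```

```text
11.53610736677446
clock 41.55 delta cm [ 2.15 19.45 -0.22] spin 0.937 yaw 9.8 q7 -0.42 F [ 0.9 -0.6 -4.5]
```

Call:
carry_out --pt "0.3 2.5 0 0.13 0.6" --pt "0.6 5 0 0.26 0.6" --pt "0.9 8 0 0.39 0.6" --pt "1.2 11 0 0.52 0.6" --pt "1.5 14 0 0.65 0.6" --pt "1.8 16.5 0 0.78 0.6" --pt "2 18.5 0 0.9 0.6" --pt "2.1 19.4 0 0.937 0.6" --pt "2.1 19.4 0 0.937 0.6" --pt "2.1 19.4 0 0.937 0.6" --pt "2.1 19.4 0 0.937 0.6"

```text
clock: 42.65
position: [0.4697, 0.3384, 0.4018]
ee_rot: [0.72, 3.038, 0.042]
force: [0.4, 0.9, -3.1]
width: 0.128
```

Run:
```python
from h import *
held('20')
delta((.4718,.3398),.2225,63.55)
```

```text
grasp in cab mm [-20.3  95.6] tilt [ 0.025  0.022 -0.999] jaw 63.35
top foot 48 x [-36.    2.1] y [61.7 75.1] z [227.8 245.9] expect u 224.8
side foot 215 x [-39.5  -0.7] y [ 63.6 123.6] z [223.7 247.8] expect u 224.8
side bar 55 x [-26.1 -17.7] y [ 65.5 124.7] z [319.8 330.5] expect u 224.8
clock 42.75 delta cm [ 7.000e-02 -1.000e-02 -1.798e+01] spin 0.003 yaw 63.4 q7 0.03 F [ 0.5  0.3 -3. ]
```

Call:
carry_out --pt "0 0 -2 0 0.6" --pt "0 0 -4 0 0.6" --pt "0 0 -6 0 0.6" --pt "0 0 -8 0 0.6" --pt "0 0 -10 0 0.6" --pt "0 0 -12 0 0.6" --pt "0 0 -14 0 0.6" --pt "0 0 -16 0 0.6" --pt "0 0 -17.6 0 0.6" --pt "0 0 -17.9 0 0.6" --pt "0 0 -17.9 0 0.6" --pt "0 0 -17.9 0 0.6" --pt "0.5 1 -17.9 0 0.6" --pt "1 2 -17.9 0 0.6" --pt "1.5 3 -17.9 0 0.6" --pt "1.9 3.8 -17.9 0 0.6" --pt "2.02 4.06 -17.9 0 0.6" --pt "2.02 4.06 -17.9 0 0.6" --pt "2.02 4.06 -17.9 0 0.6"

```text
clock: 44.65
position: [0.4897, 0.3791, 0.2231]
ee_rot: [0.719, 3.039, 0.042]
force: [0.0, 0.0, -3.1]
width: 0.13
```

Call:
carry_out --pt "0 0 -1 0 0.6" --pt "0 0 -1.7 0 0.6" --pt "0 0 -2.1 0 0.6" --pt "0 0 -2.3 0 0.6" --pt "0 0 -2.3 0 0.6" --pt "0 0 -2.3 0 0.6"

```text
clock: 45.25
position: [0.4895, 0.3784, 0.2006]
ee_rot: [0.719, 3.038, 0.04]
force: [-2.8, -5.0, 7.8]
width: 0.124
```

Run:
```python
from h import *
o=arm.observe(); R=cv2.Rodrigues(o["ee_rot"])[0]; print(o['width']*91.8,o['force'],incab((o['position']+R[:,2]*.06)[:2])*1000,o['position'])
```

```text
11.389572987244856 [-2.77266448 -4.95007281  7.84145533] [[24.17330086 95.56667467]] [0.48951655 0.37837997 0.20058291]
```

Call:
carry_out --pt "0 0 0.05 0 0.6" --pt "0 0 0.05 0 1.5" --pt "0 0 0.05 0 1.6" --pt "0 0 0.05 0 1.6" --pt "0 0 0.05 0 1.6" --pt "0 0 0.05 0 1.6" --pt "0 0 1 0 1.6" --pt "0 0 3 0 1.6" --pt "0 0 6 0 1.6" --pt "0 0 9 0 1.6" --pt "0 0 12 0 1.6" --pt "0.5 -4 12 -0.1 1" --pt "1 -8 12 -0.2 0" --pt "2 -12 12 -0.3 0" --pt "3 -16 12 -0.4 0" --pt "4 -20 12 -0.5 0" --pt "5 -24 12 -0.6 0" --pt "6 -28 12 -0.7 0" --pt "6 -28 12 -0.7 0"

```text
clock: 47.15
position: [0.5513, 0.0917, 0.3208]
ee_rot: [1.727, 2.589, 0.023]
force: [0.5, -0.5, -0.2]
width: 0.007
```

Run:
```python
from h import *
im=[]
for n in('top','side'):
    i,d=grab(n,'21'); im.append(i); P=cloud(n,d).reshape(-1,3); q=np.c_[incab(P[:,:2])*1000,P[:,2]*1000]
    for y in(-95,0,95):
        s=q[(abs(q[:,0])<50)&(abs(q[:,1]-y)<40)&(q[:,2]>150)&(q[:,2]<176)]; print(n,'tab top',y,len(s),s.mean(0).round(1) if len(s) else '')
    print('cap',ring(P,'cap',(.567,-.342),.078))
    for r in(.010,.022):
        s=P[(np.hypot(P[:,0]-.6535,P[:,1]+.2645)<r)]; print('button z',r,np.percentile(s[:,2],[10,50,90]).round(4))
    s=P[(P[:,2]>.048)&(P[:,2]<.06)&(np.hypot(P[:,0]-.6535,P[:,1]+.2645)<.03)]; print('btn top',len(s),fitdisc(s,[.6535,-.2645],0,.017) if len(s)>9 else '')
delta((.6535,-.2645),.15,45)
cv2.imwrite('pics/21.png',np.hstack([cv2.resize(im[0][70:270,60:230],(400,470)),cv2.resize(im[1][90:240,180:350],(400,470))])[...,::-1])
```

```text
top tab top -95 79 [ 22.3 -98.7 162.9]
top tab top 0 83 [ 24.7  -3.3 162.9]
top tab top 95 82 [ 23.4  94.7 162.7]
cap (array([ 0.5683, -0.3409]), 353, np.float64(0.1044))
button z 0.01 [0.0501 0.0529 0.0547]
button z 0.022 [0.0408 0.0501 0.0536]
btn top 109 [ 0.65427533 -0.26463749]
side tab top -95 63 [ 20.3 -97.7 160.8]
side tab top 0 0 
side tab top 95 43 [ 20.3  97.4 158.9]
cap (array([ 0.5672, -0.3406]), 736, np.float64(0.1038))
button z 0.01 [0.0509 0.0523 0.0541]
button z 0.022 [0.0414 0.0505 0.0533]
btn top 193 [ 0.65206336 -0.26570416]
clock 47.25 delta cm [ 10.2  -36.21 -17.12] spin 0.381 yaw 23.2 q7 -0.18 F [-0.1  0.1  0.1]
```

View pics/21.png

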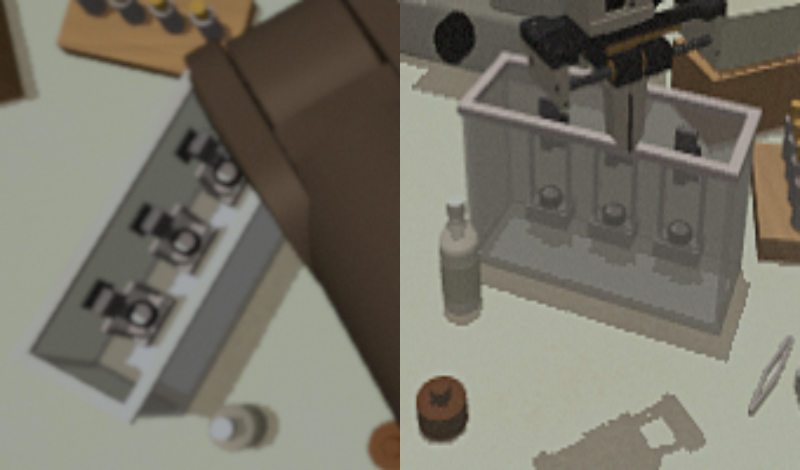

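All three carriers hang on their own hooks in both views: top crop (100,300), (150,225), (195,150). Now the button, with jaws shut and turned so the body clears the cap.

Call:
carry_out --pt "1.2 -4.5 0 -0.14 0" --pt "2.4 -9 0 -0.28 0" --pt "3.6 -13.5 0 -0.42 0" --pt "4.8 -18 0 -0.56 0" --pt "6 -22.5 0 -0.7 0" --pt "7.2 -27 0 -0.84 0" --pt "8.4 -31 -2 -0.98 0" --pt "9.6 -34.5 -6 -1.12 0" --pt "10.2 -36.2 -10 -1.25 0" --pt "10.2 -36.2 -14 -1.25 0" --pt "10.2 -36.2 -17 -1.25 0" --pt "10.2 -36.2 -17 -1.25 0" --pt "10.2 -36.2 -17 -1.25 0"

```text
clock: 48.55
position: [0.6526, -0.2626, 0.152]
ee_rot: [2.906, 1.107, -0.001]
force: [0.9, 0.4, 0.4]
width: 0.003
```

Run:
```python
from h import *
delta((.6533,-.2648),.1185,-48.5)
```

```text
clock 48.55 delta cm [ 0.01 -0.06 -3.35] spin -0.004 yaw -48.3 q7 -0.8 F [0.9 0.4 0.4]
```

Call:
carry_out --pt "0 -0.1 -1.5 0 0" --pt "0 -0.1 -2.8 0 0" --pt "0 -0.1 -3.3 0 0" --pt "0 -0.1 -3.6 0 0" --pt "0 -0.1 -3.9 0 0" --pt "0 -0.1 -4.1 0 0" --pt "0 -0.1 -4.1 0 0" --pt "0 -0.1 -4.1 0 0"

```text
clock: 49.35
position: [0.6525, -0.2635, 0.1119]
ee_rot: [2.906, 1.107, -0.001]
force: [-3.7, 2.3, 6.8]
width: 0.005
```

Call:
carry_out --pt "0 0 -0.15 0 0" --pt "0 0 -0.3 0 0" --pt "0 0 -0.3 0 0" --pt "0 0 -0.3 0 0"

```text
clock: 49.75
position: [0.6526, -0.2634, 0.1116]
ee_rot: [2.905, 1.106, -0.0]
force: [-9.4, 3.5, 22.5]
width: 0.003
```

Hard stop: the force rose to 22 N with no further travel, so the button is fully down. Releasing and backing away.

Call:
carry_out --pt "0 0 1 0 0" --pt "0 0 3 0 0" --pt "0 0 6 0 0" --pt "0 0 10 0 0" --pt "0 0 14 0 0" --pt "-4 3 17 0 0" --pt "-8 6 18 0 0" --pt "-12 9 18 0 0" --pt "-16 12 18 0 0" --pt "-16 12 18 0 0" --pt "-16 12 18 0 0"

```text
clock: 50.85
position: [0.4919, -0.1428, 0.2925]
ee_rot: [2.903, 1.107, 0.001]
force: [0.5, -0.0, 0.9]
width: 0.005
```

Run:
```python
from h import *
im=[]
for n in('top','side'):
    i,d=grab(n,'22'); im.append(i); P=cloud(n,d).reshape(-1,3); q=np.c_[incab(P[:,:2])*1000,P[:,2]*1000]
    for y in(-95,0,95):
        s=q[(abs(q[:,0])<50)&(abs(q[:,1]-y)<40)&(q[:,2]>150)&(q[:,2]<176)]; print(n,'tab',y,len(s),s.mean(0).round(1) if len(s) else '')
    print('cap',ring(P,'cap',(.567,-.342),.078))
    s=P[(np.hypot(P[:,0]-.6535,P[:,1]+.2645)<.01)]; print('button z',np.median(s[:,2]).round(4))
    s=P[(P[:,2]>.018)&(np.hypot(P[:,0]-.5505,P[:,1]+.079)<.03)&(P[:,2]<.03)]; print('resin',s.mean(0).round(4) if len(s) else '')
    s=P[(P[:,2]>.115)&(np.hypot(P[:,0]-.3655,P[:,1]-.2613)<.03)&(P[:,2]<.13)]; print('bottle',s.mean(0).round(4) if len(s) else '')
cv2.imwrite('pics/22.png',np.hstack([cv2.resize(i[...,::-1],(400,300)) for i in im])); print(arm.observe()['force'])
```

```text
top tab -95 79 [ 22.1 -98.4 163.3]
top tab 0 82 [ 24.8  -3.4 163. ]
top tab 95 82 [ 23.3  95.  162.8]
cap None
button z nan
resin [ 0.5507 -0.0788  0.0248]
bottle [0.3658 0.2618 0.1198]
side tab -95 64 [ 19.9 -97.9 160.9]
side tab 0 1 [ 49.9 -36.8 159.4]
side tab 95 0 
cap (array([ 0.567 , -0.3406]), 736, np.float64(0.1038))
button z 0.052
resin [ 0.5503 -0.0816  0.024 ]
bottle [0.366  0.2595 0.12  ]
[-0.2515238   0.27968068  0.33161112]
  return _methods._mean(a, axis=axis, dtype=dtype,
  ret = ret.dtype.type(ret / rcount)
```

View pics/22.png

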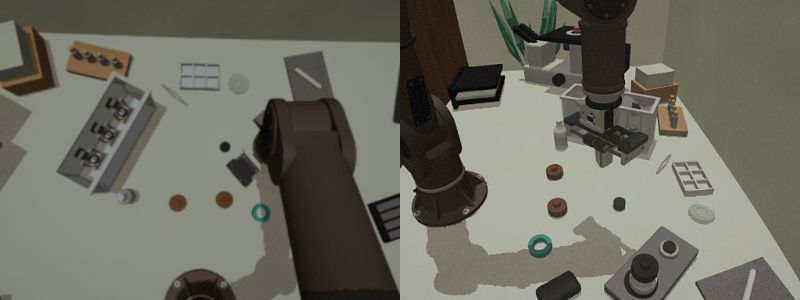

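The final picture shows three carriers in the cabinet, the stack complete on the dryer, and the bottle and resin mount unmoved. Handing in.

```bash
python3 -c "from cell import arm; print(arm.sign_off())"
```

```text
the job is handed in; nothing more can be done
None
```

The job is done and handed in at about 51 s on the robot's clock, well inside the 210 s limit.

- **Dryer stack:** The collar, cartridge and cap went on the spindle in that order. The cap was knocked about 4 cm aside during the run, so I found it again before picking it up. Final depth readings put the cap's shoulder at 0.104 m and an earlier one the knob at 0.118 m, which are the heights for a fully seated stack.
- **Carriers:** All three were on the bench, and each now hangs on its own hook. After release the wrist force was about zero at hooks 1 and 2; at hook 0 I did not read it before lifting away. Afterwards the tab tops sat at the right height and place for hung carriers.
- **Start button:** I pressed it to its hard stop, where the force rose from 7 to 22 N with no further travel. It sprang back to 0.052 m.
- **Bystanders:** The resin mount and the bottle still read their starting positions, within camera noise. I saw no sign of contact with the frame.

**Checks that disagreed or were weak:**
- The carrier on the right-hand (-y) hook sits about 4 to 5 mm toward the robot side by the gripper and top camera. It is inside the 7 mm tolerance, but with the least margin of the three. The side camera reads all three tabs about 2 to 4 mm nearer the robot than the top camera does, so by its reading this one is right at the limit.
- The collar came to rest about 4 mm off the spindle's centre, which is its full play, but it is fully down.
- In the last top view the arm hid the dryer, so that view confirmed only the carriers and bystanders. The side view confirmed the stack and the button.

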